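# Load a sample puck into the analyser with self-closing tweezers

## Robot

A 7-joint arm with a two-finger parallel gripper is mounted at the origin on the work surface. World frame = base frame: x ahead of the robot, y to its left, z up, the work surface at z = 0. Lengths are in mm, angles in degrees, forces in N, time in s.
With the tool pointing down it reaches from about 400 to 850 mm from the base axis. Payload 4.4 kg.
Tool frame: the origin (TCP) lies at the very end of the fingers, on their centre line; the grasp point (between the pads) lies 19 mm behind it; z points along the fingers, y is the line along which they close (so a half turn about z gives the same grasp; the last joint's range is limited). The gripper opens to 94 mm and grips with 3 to 60 N. Pads are 16 mm wide; open, the fingers measure 119 mm over their backs; the gripper's body (75 mm by 177 mm) begins 78 mm behind the grasp point.
Start: joints at [-79.572, 36.005, 2.206, 86.941, -1.547, 57.084, -1.146], TCP at [159.401, 630.166, 205.478] pointing down, gripper open.
Joint ranges: [-175.42, 175.42], [-21.48, 121.26], [-71.46, 75.88], [10.55, 141.38], [-63.04, 243.04], [13.31, 113.54], [-168.57, 168.57]. Speed limits (degrees/s): [147.25, 147.25, 180, 180, 180, 180, 180].

## Interface

Orientations are given as [roll, pitch, yaw] about the fixed x, y, z axes, in that order (R = Rz(yaw) Ry(pitch) Rx(roll)).
In Python, from workcell import r, optics gives the robot as it stands. The module is installed in compiled form; this text tells all that it offers.
- The arm moves only by the tool apply_moves, never from a script. Its argument "motion" is text: rows parted by semicolons, each of 7 numbers parted by spaces: the turn, a rotation vector about the tool's x, y, z in degrees, then the shift along the tool's x, y, z in mm, then the opening, from 0 (shut) to 1 (fully open). A call has 1 to 20 rows; each row is the pose to reach, as a shift and turn from the pose commanded when the call began, along the tool's axes at that moment; what a row does not reach only later rows make up. A row lasts 1/12 s, in which the tool goes at most 41.7 mm and 7.16 degrees, less where a joint would pass 70% of its speed; a pose out of reach is approached as far as the arm can. A call with a gripper value outside its range is refused whole. The fingers move at their own pace and stop on an object; "squeeze" is the grip in N (left out, the last holds). Time passes only in rows, so rows that repeat a pose let the fingers close. It gives the time, the measured TCP pose, the force, the opening and the grip force at its end, in the units of the state.
- r.get_obs(): the state, without advancing time (a new reading comes with each control period).
- optics.snapshot(name): name is "scene" or "top" or "wrist"; returns the picture (420x560x3 uint8, red, green, blue); there is no depth.
- optics.camera_model(name): a dict with "fx", "fy", "cx", "cy" (pixels), "k1" (the pictures are not rectified: a ray, as slopes to the right and down, at radius r is drawn at 1 + k1 r^2 times it, then the intrinsics apply), "xyz" and "attitude" of the camera in the world; the wrist camera has in their place "T_tool_cam" (4x4, takes a point from camera to tool coordinates, whose origin is the TCP and whose axes are the flange's). Camera axes: x right, y up, looking along -z (the intrinsics and any distortion apply to the point x, -y, -z); pixel columns grow to the right and rows downward; lengths in mm; the calibration is good to about 2 mm. A picture is of the moment at which its call begins: read the wrist's pose just before it. camera_model takes no time and is no camera call.
- r.sign_off(): hands the job in; it is judged then, once.
The state is a dict: "t": time; "joint_pos": joint angles; "dq": joint speeds; "joint_torque": joint torques, N m; "tcp_pos": TCP position; "tcp_rot": TCP orientation; "contact_force": force on the tool from outside, world axes, zero at the start; "torque": the same for the moment, N m; "grip_width": finger opening in mm; "grip_force": force on a finger pad.
Only numpy, scipy, OpenCV 4.12 (cv2) and the standard library are available. Lean on these libraries where they do the work, as an engineer would, in place of code of your own. Each camera call takes 0.05 s, during which the arm holds its last target. There are 200 camera calls.

## Task

Take the self-closing tweezers off their parking post, squeeze them open around the neck of the blue-capped sample puck in the tray and let them close on it. Carry the puck by the tweezers to the analyser and press it gently down past the spring catch until it is fully home in the round well, then let go, leaving the tweezers standing upright, clipped on the puck's neck as its handle. Never touch the puck with the gripper, press only gently on tray and analyser, and leave the other pucks, the bottle and the jar alone.

Things in the scene. Friction and masses are not known exactly. Their poses are not given: they have to be found in the camera images.
- tips (a point): Point midway between the two V-shaped jaws of the upright reverse tweezers, half-way up the 8 mm high jaws. z runs up to the blue head; y is the line along which the jaws part and along which the black pads are squeezed. Tweezers 112 mm tall, 60 g, yaw within 0.6 rad at the start. Opening lifts the jaws' undersides about 2 mm relative to the head; this point stays fixed to the head.
- pads (a point): Point midway between the two black squeeze pads, 66 mm above tips. Pads 22 mm wide (x), 24 mm high, 50 mm over their outsides along y at rest. Squeezing them along y to about 43 mm (11 N at first, 14 N at the end stop) opens the jaws 9 mm a side; let go, they spring shut and hold with about 4 N a side. The head's top is 42 mm above this point.
- head (a point): Centre of the blue head block of the tweezers: 32 mm (x) by 16 mm (y) by 22 mm high, 97 mm above tips. To carry the closed tweezers, grip the head across its 32 mm (fingers on its x sides): there the fingers clear the arms, while fingers on the y sides would push the arms and open the jaws.
- jaw (a joint): Opening angle of one tweezer arm (the other mirrors it), rad: about 0 when closed on a 10 mm neck or post, -0.012 when shut on nothing, 0.09 at the end stop, fully open (1 mm of jaw travel a side per 0.01 rad).
- stand: Grey fixed parking stand, 80 x 80 x 20 mm, origin under its centre on the table. The tweezers start clipped on its steel post (10 mm diameter, no cap, top 42 mm above the table), jaws resting on a collar 26 mm above the table (32 mm diameter). With the jaws squeezed open they lift straight up.
- puck_blue_neck (a point): Middle of the neck of the blue-capped puck to load. Bottom to top: base 32 mm diameter, 30 mm high, tapered foot; steel neck 10 mm diameter, 14 mm long; cap 16 mm diameter, 5 mm thick. This point is 37 mm above the underside, 7 mm above the base's top, 12 mm below the cap's top. 35 to 70 g. The jaws have 6 mm of play in height on the neck; they push on the base's top and lift under the cap.
- puck_yellow_neck (a point): Middle of the neck of an equal puck with a yellow cap; to be left alone.
- puck_green_neck (a point): Middle of the neck of an equal puck with a green cap; to be left alone.
- tray: White fixed tray 180 x 70 x 16 mm, origin under its centre on the table; three round recesses (37 mm, 10 mm deep) 55 mm apart along its x hold the three pucks in any order; puck bases stand 20 mm proud of the tray's top.
- well (a point): Centre of the mouth of the round well (33 mm wide, blue ring) in the flat top of the analyser's fixed stage, 50 mm above the table; z up. Stage 150 (x) by 170 mm about it; housing 85 mm high from 75 mm at +x. The well's rigid floor is set anew each time, 12 to 30 mm deep, and not measured: feel for it. 9 mm over it two sprung balls catch the puck's foot; 4 to 10 N of push passes them.
- seat (a joint): Travel of the small brass sensing pin in the well's floor, m: 0 with the well empty (pin stands 4 mm above the floor), about 0.004 when the puck has passed the catch and rests on the floor, fully home (neck point then 7 to 25 mm above well). Held up by the catch it stays 0. It pushes back under 1 N.
- wash_bottle_mid (a point): Middle of a white wash bottle, 60 mm diameter, 150 mm high; bystander.
- jar_mid (a point): Middle of a small amber jar, 40 mm diameter, 50 mm high; bystander.

How it is judged:
By the outcome, as a careful person would: the job done as asked, in the order asked, and still so for the second after the job is handed in, with the robot touching nothing.
It also fails if it takes over 58 s, if anything falls off the work surface, if the arm or the gripper's body presses on something with over 40 N, if the wrist force passes 120 N, or if a joint passes its speed limit or range.

## Working session

There is one attempt and no reset: what is moved stays moved. The work goes in short steps, Python scripts to look and compute and a tool call to move; the robot and the scene stay as the last step left them, time stands still between calls to the robot, and variables do not carry over. Pictures are saved under pics/ and viewed, at most 10 in all, crops included, and the job is handed in when it is done.

Besides the shell and the picture viewer there is one more tool, called after "Call:" by a JSON object that holds its "api" and its "payload". apply_moves: Moves the arm, as the interface text tells. Its arguments: {"type":"object","properties":{"motion":{"type":"string"},"squeeze":{"type":"number"}},"required":["motion"]}

```bash
mkdir -p pics; python3 - <<'E'
from workcell import r, optics
import cv2
o=r.get_obs(); print({k:o[k] for k in ("t","tcp_pos","tcp_rot","contact_force","grip_width")})
for n in ("scene","top","wrist"):
    print(n,optics.camera_model(n))
ims=[optics.snapshot(n) for n in ("scene","top","wrist")]
for n,i in zip(("scene","top","wrist"),ims): cv2.imwrite(f"pics/{n}0.png",i[:,:,::-1])
E
```

```text
{'t': 0.0, 'tcp_pos': array([159.23668334, 629.52807354, 204.59706893]), 'tcp_rot': array([-1.79895035e+02,  1.03476043e-03,  1.65802447e+02]), 'contact_force': array([-0.05389025, -0.18281243, -0.43898044]), 'grip_width': 93.9201794415364}
scene {'fx': 516.1702064001851, 'fy': 516.1702064001851, 'cx': 280.7841240847631, 'cy': 210.00864573190296, 'k1': -0.1966591174854733, 'xyz': array([1217.0296498 , -626.50255943,  678.3218269 ]), 'attitude': array([57.82584902, -0.67014708, 47.54574756])}
top {'fx': 455.3157075794848, 'fy': 455.3157075794848, 'cx': 277.0615008539604, 'cy': 206.94424932632722, 'k1': 0.05237131433724517, 'xyz': array([352.82731344,   3.41277817, 941.99787053]), 'attitude': array([ 13.12093584,   0.27430726, -90.47630144])}
wrist {'fx': 323.68585932092157, 'fy': 323.68585932092157, 'cx': 275.82807047559237, 'cy': 204.84613175973035, 'k1': -0.061373910215948624, 'T_tool_cam': array([[-9.55809221e-04,  9.64303089e-01,  2.64799244e-01,
         7.73879201e+01],
       [ 9.99999355e-01,  1.08401090e-03, -3.38016258e-04,
        -1.16302583e-01],
       [-6.12995387e-04,  2.64798750e-01, -9.64303503e-01,
        -1.78334157e+02],
       [ 0.00000000e+00,  0.00000000e+00,  0.00000000e+00,
         1.00000000e+00]])}
```

View pics/scene0.png

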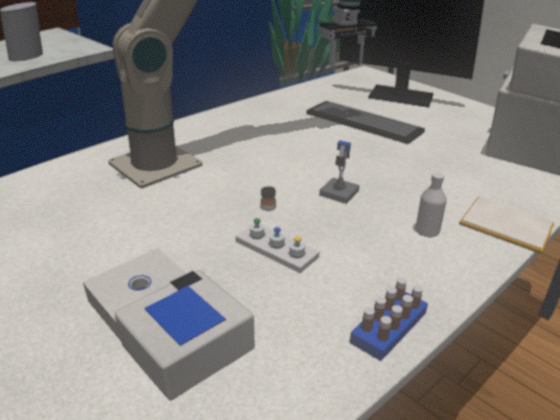

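View pics/top0.png

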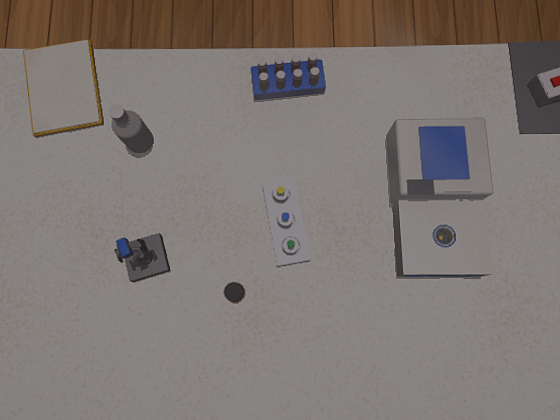

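The scene and top pictures show the tweezers: head at about (125,247) in top and (344,148) in scene. The blue-capped puck is in the middle of the tray, at (285,217) in top and (277,231) in scene. The well ring is at (444,236) in top and (139,284) in scene. Next I triangulate these.

```bash
cat >h.py <<'E'
import numpy as np, cv2
from scipy.spatial.transform import Rotation as Ro
from workcell import r, optics
def cam(n,obs=None):
    m=optics.camera_model(n)
    if n=="wrist":
        T=np.eye(4); T[:3,:3]=Ro.from_euler("xyz",obs["tcp_rot"],degrees=True).as_matrix(); T[:3,3]=obs["tcp_pos"]
        T=T@m["T_tool_cam"]
        return m,T[:3,3],T[:3,:3]
    return m,m["xyz"],Ro.from_euler("xyz",m["attitude"],degrees=True).as_matrix()
def ray(c,uv):
    m,p,R=c
    K=np.array([[m["fx"],0,m["cx"]],[0,m["fy"],m["cy"]],[0,0,1.]])
    x,y=cv2.undistortPoints(np.array([[uv]],float),K,np.array([m["k1"],0,0,0.]))[0,0]
    d=R@np.array([x,-y,-1]); return p,d/np.linalg.norm(d)
def plane(c,uv,z):
    p,d=ray(c,uv); return p+d*(z-p[2])/d[2]
def tri(*rays):
    A=[np.eye(3)-np.outer(d,d) for p,d in rays]
    x=np.linalg.solve(sum(A),sum(a@p for a,(p,d) in zip(A,rays)))
    return x,[float(np.linalg.norm(a@(x-p))) for a,(p,d) in zip(A,rays)]
def blobs(im,lo,hi,box=None,amin=12):
    h=cv2.cvtColor(im,cv2.COLOR_RGB2HSV); m=cv2.inRange(h,np.array(lo),np.array(hi))
    if box: k=np.zeros_like(m); u0,v0,u1,v1=box; k[v0:v1,u0:u1]=m[v0:v1,u0:u1]; m=k
    n,l,s,c=cv2.connectedComponentsWithStats(m)
    return [(c[i].round(1),s[i].tolist()) for i in range(1,n) if s[i,4]>=amin],m
def project(c,X):
    m,p,R=c; q=R.T@(np.asarray(X)-p); x,y=q[0]/-q[2],-q[1]/-q[2]; k=1+m["k1"]*(x*x+y*y)
    return np.array([m["fx"]*x*k+m["cx"],m["fy"]*y*k+m["cy"]])
E
python3 - <<'E'
from h import *
I={n:cv2.imread(f"pics/{n}0.png")[:,:,::-1].copy() for n in("scene","top")}
C={n:cam(n) for n in I}
B=([100,100,50],[130,255,255])
for n,boxes in dict(top=[(105,230,145,270),(270,205,300,228),(425,215,465,255)],scene=[(325,130,365,170),(265,222,290,240),(120,268,160,298)]).items():
    P=[]
    for b in boxes:
        L,m=blobs(I[n],*B,b,4); print(n,L)
for name,a,b in []: pass
E
```

```text
top [(array([122.7, 246.9]), [117, 238, 13, 19, 158])]
top [(array([285. , 215.8]), [282, 213, 7, 7, 41])]
top [(array([436.1, 228.1]), [434, 226, 6, 6, 7]), (array([447.5, 239.8]), [434, 227, 22, 20, 39]), (array([433. , 234.5]), [433, 233, 1, 4, 4])]
scene [(array([344.3, 142.7]), [339, 141, 11, 5, 21])]
scene [(array([276.8, 229.1]), [275, 228, 5, 3, 12])]
scene []
```

```bash
python3 - <<'E'
from h import *
I={n:cv2.imread(f"pics/{n}0.png")[:,:,::-1].copy() for n in("scene","top")}
C={n:cam(n) for n in I}
L,_=blobs(I["scene"],[100,40,30],[135,255,255],(325,135,365,170),4);print(L)
L,_=blobs(I["scene"],[100,40,30],[135,255,255],(120,268,160,298),4);print(L)
L,m=blobs(I["top"],[100,60,40],[135,255,255],(425,215,465,255),4)
e=cv2.fitEllipse(cv2.findNonZero(m));print(e)
R=lambda n,u:ray(C[n],u)
print("head",tri(R("top",(122.7,246.9)),R("scene",(344.3,147))))
print("cap",tri(R("top",(285,216)),R("scene",(276.8,229.5))), plane(C["top"],(285,216),54))
print("well",tri(R("top",e[0]),R("scene",(139.5,283.5))),plane(C["top"],e[0],50))
for q in ((280,191),(290.5,244.5)): print("others",plane(C["top"],q,54))
print("bottle/jar",plane(C["top"],(119,112),150),plane(C["top"],(234,292),50))
print(plane(C["top"],(146,257),20))
E
```

```text
[(array([344.2, 144.7]), [338, 140, 13, 12, 78])]
[(array([139.2, 283.3]), [128, 275, 23, 15, 84])]
((444.13482666015625, 235.5673370361328), (20.471248626708984, 22.290254592895508), 126.25470733642578)
head (array([470.38496827, 280.1198865 , 133.9239753 ]), [0.7243892402109322, 0.7243892402109989])
cap (array([541.24695534,  -9.80723856,  53.3222777 ]), [0.09293315921105955, 0.09293315921099442]) [541.16202927  -9.72439716  54.        ]
well (array([ 500.06807873, -322.05534596,   49.35602184]), [0.07625603460738013, 0.0762560346073972]) [ 499.92388535 -321.88884136   50.        ]
others [ 5.92838792e+02 -2.63699282e-01  5.40000000e+01]
others [483.86962231 -19.81634913  54.        ]
bottle/jar [721.96942293 298.79864346 150.        ] [393.50103617  90.21327734  50.        ]
[466.42610514 271.6926057   20.        ]
```

```bash
cat >>h.py <<'E'
def delta(xyz,yaw,pose=None):
    "turn about tool and shift for a vertical tool, from the measured pose"
    o=r.get_obs() if pose is None else pose
    R=Ro.from_euler("xyz",o["tcp_rot"],degrees=True); G=Ro.from_euler("xyz",[180,0,yaw],degrees=True)
    tv=(R.inv()*G).as_rotvec(degrees=True); s=R.inv().apply(np.array(xyz,float)-o["tcp_pos"])
    print("t",round(o["t"],2),"tcp",np.round(o["tcp_pos"],1),np.round(o["tcp_rot"],1),"F",np.round(o["contact_force"],1),"w",round(o["grip_width"],1))
    print("turn",tv.round(1),"shift",s.round(1),"rows",max(np.linalg.norm(tv)/7.16,np.linalg.norm(s)/41.7).round(1))
E
python3 -c "
from h import *
delta([468,277,240],180)"
```

```text
t 0.15 tcp [159.3 629.7 204.8] [-179.9    0.   165.8] F [ 0.2 -0.3  0. ] w 94.3
turn [ -0.1  -0.  -14.2] shift [-385.8 -266.2  -34.8] rows 11.3
```

Call:
{"api": "apply_moves", "payload": {"motion": "0 0 -14.2 -386 -266 -35 1;0 0 -14.2 -386 -266 -35 1;0 0 -14.2 -386 -266 -35 1;0 0 -14.2 -386 -266 -35 1;0 0 -14.2 -386 -266 -35 1;0 0 -14.2 -386 -266 -35 1;0 0 -14.2 -386 -266 -35 1;0 0 -14.2 -386 -266 -35 1;0 0 -14.2 -386 -266 -35 1;0 0 -14.2 -386 -266 -35 1;0 0 -14.2 -386 -266 -35 1;0 0 -14.2 -386 -266 -35 1;0 0 -14.2 -386 -266 -35 1;0 0 -14.2 -386 -266 -35 1;0 0 -14.2 -386 -266 -35 1;0 0 -14.2 -386 -266 -35 1;0 0 -14.2 -386 -266 -35 1"}}

```text
t: 1.57
tcp_pos: [467.1, 279.3, 240.3]
tcp_rot: [180.0, -0.0, -179.8]
contact_force: [0.4, -0.7, 1.0]
grip_width: 93.9
grip_force: 0.0
```

```bash
python3 - <<'E'
from h import *
import pickle
o=r.get_obs(); im=optics.snapshot("wrist"); pickle.dump((o,im),open("w1.pkl","wb"))
cv2.imwrite("pics/w1.png",im[:,:,::-1]); print(o["tcp_pos"],o["tcp_rot"],o["t"])
c=cam("wrist",o)
print(project(c,[470,280,138]))
L,m=blobs(im,[100,100,40],[130,255,255],None,100);print(L)
print(cv2.minAreaRect(cv2.findNonZero(m)))
E
```

```text
[467.06086959 279.27143167 240.3144996 ] [ 1.79977932e+02 -4.34935778e-02 -1.79811127e+02] 1.5667
[276.50618752 208.38528591]
[(array([272.2, 206.9]), [259, 188, 28, 39, 657]), (array([ 45.7, 243. ]), [40, 238, 12, 11, 104]), (array([134.3, 397.5]), [126, 390, 17, 14, 152])]
((186.01715087890625, 269.64794921875), (190.94659423828125, 232.46395874023438), 61.5919075012207)
```

View pics/w1.png

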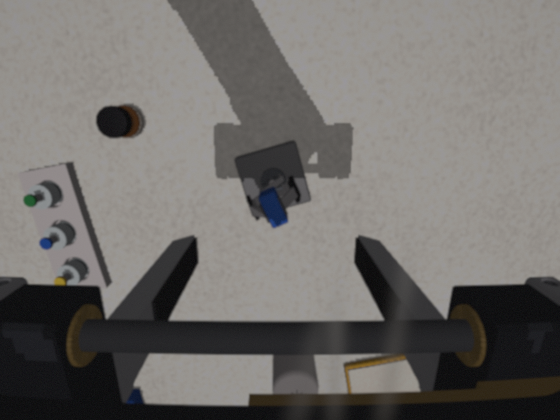

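The wrist picture shows the tweezers' head at (272,207) on the stand, with the pads either side near (252,202) and (296,188). The three pucks are on the left and the jar is at (118,121). Now a zoomed crop, to get the head's top face and the yaw.

```bash
python3 - <<'E'
from h import *
import pickle
o,im=pickle.load(open("w1.pkl","rb")); c=cam("wrist",o)
cv2.imwrite("pics/w1c.png",cv2.resize(im[135:235,225:325,::-1],None,fx=6,fy=6,interpolation=cv2.INTER_CUBIC))
h=cv2.cvtColor(im,cv2.COLOR_RGB2HSV)
print(h[186:230:3,256:292:3,2])
L,m=blobs(im,[100,100,30],[130,255,255],(245,180,305,235))
re=cv2.minAreaRect(cv2.findNonZero(m)); b=cv2.boxPoints(re); print(re); 
print([plane(c,q,130).round(1) for q in b])
E
```

```text
[[ 85  50  41  43  57  60  60  50  52  59  59  37]
 [ 92  70  52  55  51  50  53  66  67  60  59  52]
 [ 92  71  49  50  52  64  61  55  61  60  55  59]
 [ 86  57  57  64  72  76  74  50  62  57  58  60]
 [ 63  65  74  78  77  77  77  57  46  59  60  60]
 [ 61  64  76  76  77  75  76  70  42  58  61  60]
 [ 55  52  69  77  75  77  75  76  54  47  60  69]
 [ 51  46  52  74  76  75  77  79  69  40  77 129]
 [ 69  57  43  71  76  76  74  77  76  53 104 153]
 [ 79  78  59  53  76  75  77  76  76  68  61 149]
 [ 61  81  94  56  71  76  76  77  76  75  69 148]
 [ 88 122 147 129  74 106  75  75  76  78  96 149]
 [151 154 149 151 103 120 101  75  88 122 123 151]
 [153 155 152 154 153 119 124  92 121 141 152 154]
 [152 155 153 153 151 143 132 147 152 154 155 153]]
((271.8103332519531, 207.27586364746094), (37.51045608520508, 19.126619338989258), 68.19859313964844)
[array([458.1, 261.2, 130. ]), array([451.4, 277.4, 130. ]), array([484.7, 290.5, 130. ]), array([491.8, 273.8, 130. ])]
```

View pics/w1c.png

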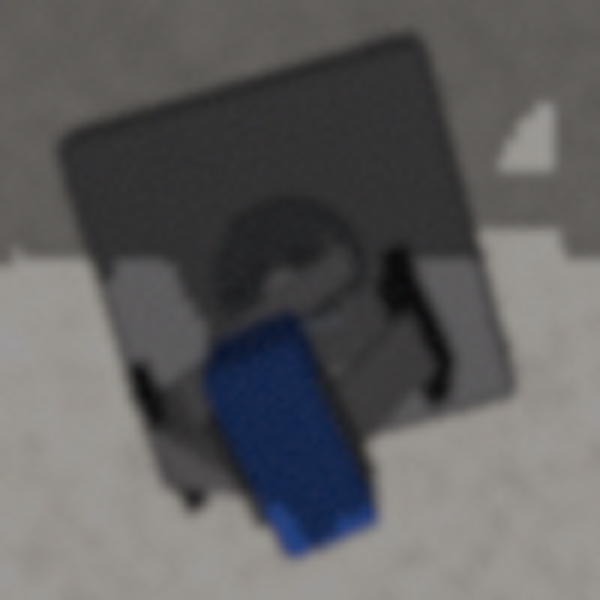

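Head's long axis gives yaw of about 21°. Next I go above it at that yaw, lower, for a second view.

```bash
python3 - <<'E'
from h import *
import pickle
o,im=pickle.load(open("w1.pkl","rb")); c=cam("wrist",o)
p=plane(c,(271.8,207.9),138);print(p)
delta([p[0]+1,p[1]+0.4,195],-159)
E
```

```text
[469.55372349 275.75601625 138.        ]
t 1.62 tcp [467.3 279.  240.4] [ 180.    -0.  -179.8] F [-0.4 -0.5 -0.1] w 93.9
turn [  0.   -0.  -20.8] shift [-3.3 -2.9 45.3] rows 2.9
```

Call:
{"api": "apply_moves", "payload": {"motion": "0 0 -20.8 -3.3 -2.9 45 1;0 0 -20.8 -3.3 -2.9 45 1;0 0 -20.8 -3.3 -2.9 45 1;0 0 -20.8 -3.3 -2.9 45 1;0 0 -20.8 -3.3 -2.9 45 1;0 0 -20.8 -3.3 -2.9 45 1;0 0 -20.8 -3.3 -2.9 45 1;0 0 -20.8 -3.3 -2.9 45 1"}}

```text
t: 2.28
tcp_pos: [471.8, 275.0, 195.9]
tcp_rot: [180.0, 0.0, -159.2]
contact_force: [0.1, -0.6, -0.1]
grip_width: 94.1
grip_force: 0.0
```

```bash
python3 - <<'E'
from h import *
import pickle
o=r.get_obs(); im=optics.snapshot("wrist"); pickle.dump((o,im),open("w2.pkl","wb"))
cv2.imwrite("pics/w2c.png",cv2.resize(im[110:270,180:380,::-1],None,fx=4,fy=3.7,interpolation=cv2.INTER_CUBIC))
c=cam("wrist",o); print(o["tcp_pos"],o["tcp_rot"],o["t"])
L,m=blobs(im,[100,100,30],[130,255,255],(230,150,330,270),100);print(L)
re=cv2.minAreaRect(cv2.findNonZero(m)); b=cv2.boxPoints(re); print(re)
print([plane(c,q,138).round(1) for q in b],plane(c,re[0],138))
o1,im1=pickle.load(open("w1.pkl","rb")); c1=cam("wrist",o1)
b1=cv2.boxPoints(cv2.minAreaRect(cv2.findNonZero(blobs(im1,[100,100,30],[130,255,255],(245,180,305,235))[1])))
print(b1,b)
print(tri(ray(c,re[0]),ray(c1,b1.mean(0))))
E
```

```text
[471.76317821 275.02752494 195.87106911] [ 1.79997362e+02  4.66864374e-02 -1.59246039e+02] 2.2833
[(array([279.1, 217.2]), [268, 194, 23, 47, 911])]
((278.89117431640625, 217.0852813720703), (45.0975456237793, 21.55171775817871), 85.60128784179688)
[array([455.7, 261.6, 138. ]), array([448.9, 276.2, 138. ]), array([481.5, 291.8, 138. ]), array([488.7, 276.6, 138. ])] [468.37050775 276.41966819 138.        ]
[[255.96552 193.4138 ]
 [273.72412 186.31035]
 [287.65515 221.13792]
 [269.89655 228.24138]] [[266.41766 195.4294 ]
 [287.90588 193.77644]
 [291.3647  238.74117]
 [269.87646 240.39412]]
(array([467.63209516, 275.94833069, 141.74423878]), [0.3445331533732604, 0.34453315337326196])
```

View pics/w2c.png

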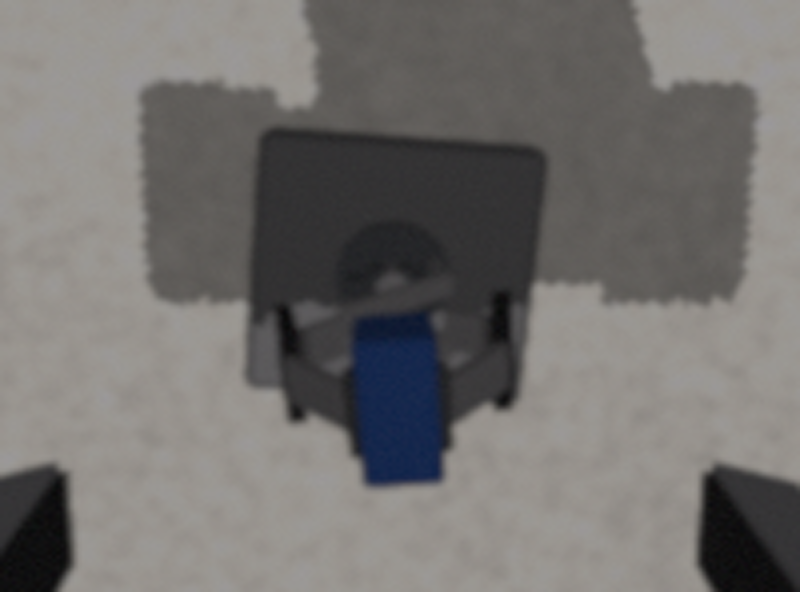

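The crop shows the head's top face, with corners near (355,345), (437,345), (440,485) and (367,485). The pads are near (288,360) and (503,348), so the yaw is about 3° more than the tool's, roughly 24°.

```bash
python3 - <<'E'
from h import *
import pickle
o1,_=pickle.load(open("w1.pkl","rb")); c1=cam("wrist",o1)
o,_=pickle.load(open("w2.pkl","rb")); c=cam("wrist",o)
print(tri(ray(c,(280,222.2)),ray(c1,(274.2,209.8))))
p=plane(c,(280,222.2),138); print(p, plane(c1,(274.2,209.8),138))
print("pads",plane(c,(279,205.7),96),"post",plane(c,(180+393/4,110+275/3.7),42))
print("stand",plane(c,(180+394/4,110+255/3.7),20))
delta([472,277,110],-156)
delta([472,277,77],-156)
E
```

```text
(array([470.13593928, 278.02816212, 143.10795556]), [0.2040050153791217, 0.20400501537917679])
[471.92028038 278.68300251 138.        ] [471.41013733 278.03491532 138.        ]
pads [470.68338678 277.84457843  96.        ] post [463.13354696 274.71571643  42.        ]
stand [461.54272851 274.59441061  20.        ]
t 2.33 tcp [471.7 275.  195.8] [ 180.     0.  -159.2] F [-0.2 -0.1  0.3] w 93.8
turn [ 0.   0.  -3.2] shift [-0.9  1.8 85.8] rows 2.1
t 2.33 tcp [471.7 275.  195.8] [ 180.     0.  -159.2] F [-0.2 -0.1  0.3] w 93.8
turn [ 0.   0.  -3.2] shift [ -0.9   1.8 118.8] rows 2.8
```

Call:
{"api": "apply_moves", "payload": {"motion": "0 0 -3.2 -0.3 3 60 1;0 0 -3.2 -0.3 3 60 1;0 0 -3.2 -0.3 3 100 1;0 0 -3.2 -0.3 3 119 1;0 0 -3.2 -0.3 3 119 1;0 0 -3.2 -0.3 3 119 0.6;0 0 -3.2 -0.3 3 119 0.6;0 0 -3.2 -0.3 3 119 0.6;0 0 -3.2 -0.3 3 119 0.6", "squeeze": 20}}

```text
t: 3.08
tcp_pos: [472.0, 278.3, 78.1]
tcp_rot: [180.0, 0.2, -156.0]
contact_force: [0.1, 0.4, 0.3]
grip_width: 70.8
grip_force: 0.0
```

```bash
python3 - <<'E'
from h import *
o=r.get_obs(); im=optics.snapshot("wrist")
cv2.imwrite("pics/w3.png",im[:,:,::-1]); delta([471,278,77],-156)
E
```

```text
t 3.13 tcp [471.8 278.2  77.9] [ 180.     0.2 -156. ] F [ 0.3 -0.3 -0.3] w 66.9
turn [ 0.   0.2 -0. ] shift [0.8 0.2 0.9] rows 0.0
```

View pics/w3.png

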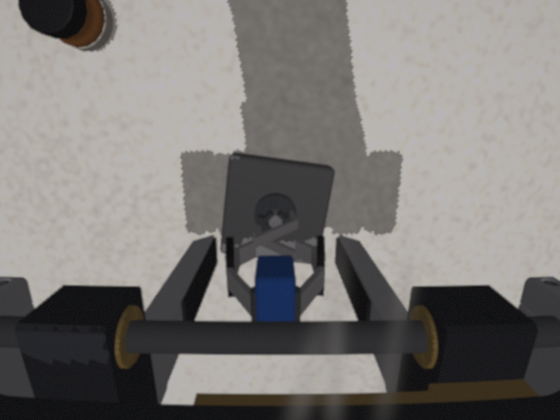

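The tweezers sit centred between the fingers: pads at columns 231 and 322, fingers at 207 and 345, and the head is square to the tool. I close.

Call:
{"api": "apply_moves", "payload": {"motion": "0 0 0 0 0 0 0.4;0 0 0 0 0 0 0.4;0 0 0 0 0 0 0.4;0 0 0 0 0 0 0.4;0 0 0 0 0 0 0.4;0 0 0 0 0 0 0.4;0 0 0 0 0 0 0.4;0 0 0 0 0 0 0.4", "squeeze": 20}}

```text
t: 3.8
tcp_pos: [470.8, 277.6, 76.4]
tcp_rot: [180.0, -0.0, -156.0]
contact_force: [-0.5, 1.0, -0.2]
grip_width: 42.1
grip_force: 20.0
```

Call:
{"api": "apply_moves", "payload": {"motion": "0 0 0 0 0 -4 0.4;0 0 0 0 0 -10 0.4;0 0 0 0 0 -20 0.4;0 0 0 0 0 -35 0.4;0 0 0 0 0 -60 0.4;0 0 0 0 0 -90 0.4;0 0 0 0 0 -110 0.4;0 0 0 0 0 -110 0.4;0 0 0 0 0 -110 0.4"}}

```text
t: 4.55
tcp_pos: [471.6, 278.1, 188.2]
tcp_rot: [180.0, 0.2, -156.0]
contact_force: [-0.1, 0.7, -1.7]
grip_width: 42.4
grip_force: 20.0
```

```bash
python3 - <<'E'
from h import *
I=cv2.imread("pics/top0.png")[:,:,::-1].copy(); c=cam("top")
# tray yaw from caps
P=[]
for lo,hi,b in (([20,100,60],[35,255,255],(268,180,295,205)),([40,60,30],[90,255,255],(278,232,305,258))):
    L,_=blobs(I,lo,hi,b,5); print(L); P.append(plane(c,L[0][0],54))
d=P[0]-P[1]; print("tray yaw",np.degrees(np.arctan2(d[1],d[0])),np.linalg.norm(d),P)
delta([541,-10,187],-170)
E
```

```text
[(array([280.2, 190. ]), [277, 187, 7, 7, 41])]
[(array([290.4, 243.5]), [287, 240, 8, 8, 43])]
tray yaw 9.861850752574984 110.71238297579096 [array([594.92563268,  -0.68804434,  54.        ]), array([485.84918201, -19.65010257,  54.        ])]
t 4.55 tcp [471.6 278.1 188.2] [ 180.     0.2 -156. ] F [-0.1  0.7 -1.7] w 42.4
turn [ 0.1  0.2 14. ] shift [  53.8 -291.4    0.9] rows 7.1
```

```bash
python3 - <<'E'
from h import *
delta([596,0,170],-170)
E
```

```text
t 4.55 tcp [471.6 278.1 188.2] [ 180.     0.2 -156. ] F [-0.1  0.7 -1.7] w 42.4
turn [ 0.1  0.2 14. ] shift [  -0.5 -304.6   18. ] rows 7.3
```

Call:
{"api": "apply_moves", "payload": {"motion": "0 0 7 0 -20 0 0.4;0 0 14 0 -60 0 0.4;0 0 14 0 -95 4 0.4;0 0 14 0 -130 8 0.4;0 0 14 0 -165 12 0.4;0 0 14 0 -200 15 0.4;0 0 14 0 -235 18 0.4;0 0 14 0 -265 18 0.4;0 0 14 0 -290 18 0.4;0 0 14 0 -304.5 18 0.4;0 0 14 0 -304.5 18 0.4;0 0 14 0 -304.5 18 0.4;0 0 14 0 -304.5 18 0.4;0 0 14 0 -304.5 18 0.4"}}

```text
t: 5.72
tcp_pos: [593.9, 2.2, 168.3]
tcp_rot: [179.9, -0.0, -169.8]
contact_force: [0.2, -0.4, -0.7]
grip_width: 42.8
grip_force: 20.0
```

```bash
python3 - <<'E'
from h import *
import pickle
o=r.get_obs(); im=optics.snapshot("wrist"); pickle.dump((o,im),open("w4.pkl","wb"))
cv2.imwrite("pics/w4.png",im[:,:,::-1]); delta([541,-10,187],-170)
c=cam("wrist",o)
L,m=blobs(im,[100,100,40],[130,255,255],None,30);print(L)
for q,_ in L: print(plane(c,q,55))
print(project(c,[541,-10,54]))
E
```

```text
t 5.77 tcp [594.1   1.9 168.4] [ 179.9   -0.  -169.8] F [-0.5  1.  -0.6] w 42.5
turn [ 0.1 -0.   0.2] shift [ 54.4  -2.3 -18.5] rows 1.4
[(array([272.5, 142.8]), [265, 135, 16, 16, 201]), (array([276.3, 291.6]), [255, 260, 44, 62, 2390]), (array([247.5, 375.5]), [210, 359, 76, 35, 2035])]
[540.70626811 -10.05871111  55.        ]
[686.18057507  19.44785093  55.        ]
[796.42257187   6.56670572  55.        ]
[272.51639486 143.05078238]
```

View pics/w4.png

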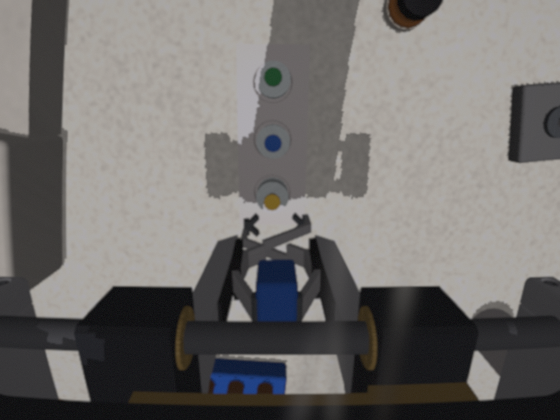

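The picture shows the blue cap at (272.5,143), which agrees with the earlier estimate. The open jaws are at (251,227) and (303,222), clear of the yellow puck. Next I check the jaw midpoint against its expected position.

```bash
python3 - <<'E'
from h import *
import pickle
o,im=pickle.load(open("w4.pkl","rb")); c=cam("wrist",o)
print(project(c,o["tcp_pos"]-[0,0,47]), plane(c,(277,224.5),o["tcp_pos"][2]-47))
C={n:cam(n) for n in("top","scene")}
print(tri(ray(C["top"],(285,216)),ray(C["scene"],(276.8,229.5)),ray(c,(272.5,142.8))))
y=o["tcp_rot"][2]; delta([540.9,-10,168],y)
E
python3 - <<'E'
import cv2
im=cv2.imread("pics/w4.png"); cv2.imwrite("pics/w4c.png",cv2.resize(im[190:330,210:345],None,fx=4,fy=4,interpolation=cv2.INTER_CUBIC))
E
```

```text
[275.60746705 225.18131594] [593.24414127   3.07301846 121.3042695 ]
(array([541.09728549,  -9.87453693,  53.29198638]), [0.2527437395052552, 0.06370304046500352, 0.31027597167717386])
t 5.77 tcp [594.1   1.9 168.4] [ 179.9   -0.  -169.8] F [-0.5  1.  -0.6] w 42.5
turn [ 0.1 -0.  -0. ] shift [54.5 -2.3  0.5] rows 1.3
```

View pics/w4c.png

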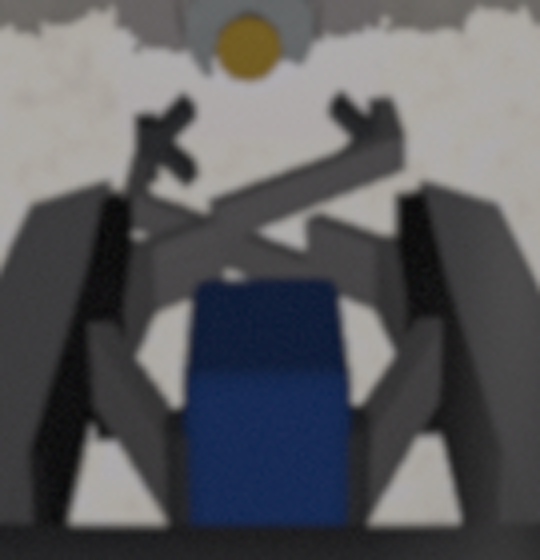

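Call:
{"api": "apply_moves", "payload": {"motion": "0 0 0 15 -1 0 0.4;0 0 0 35 -2 0 0.4;0 0 0 50 -2.3 0 0.4;0 0 0 54 -2.3 0 0.4;0 0 0 54 -2.3 0 0.4;0 0 0 54 -2.3 0 0.4;0 0 0 54 -2.3 15 0.4;0 0 0 54 -2.3 35 0.4;0 0 0 54 -2.3 50 0.4;0 0 0 54 -2.3 55 0.4;0 0 0 54 -2.3 55 0.4;0 0 0 54 -2.3 55 0.4"}}

```text
t: 6.77
tcp_pos: [542.8, -11.8, 113.6]
tcp_rot: [180.0, 0.0, -170.0]
contact_force: [0.2, -0.6, 0.1]
grip_width: 42.6
grip_force: 20.0
```

```bash
python3 - <<'E'
from h import *
import pickle
o=r.get_obs(); im=optics.snapshot("wrist")
im2=optics.snapshot("scene"); delta([541,-10,90],o["tcp_rot"][2])
a=cv2.resize(im[150:300,200:350,::-1],(400,400),interpolation=cv2.INTER_CUBIC); b=cv2.resize(im2[170:270,230:330,::-1],(400,400),interpolation=cv2.INTER_CUBIC)
cv2.imwrite("pics/w5.png",cv2.hconcat([a,b]))
E
```

```text
t 6.87 tcp [543.1 -12.  114.3] [-1.8e+02  1.0e-01 -1.7e+02] F [-0.3 -0.4  0.3] w 42.2
turn [-0.   0.1 -0. ] shift [ 1.7  2.3 24.3] rows 0.6
```

View pics/w5.png

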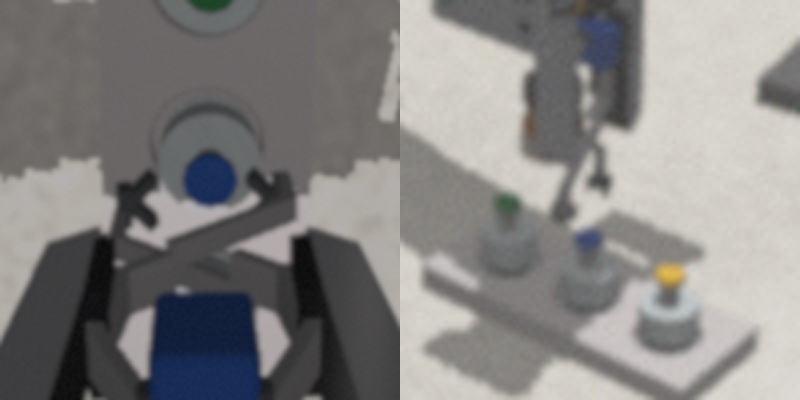

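The jaws stand above and either side of the blue cap (crop 210,180; jaw middle near column 205). The cap is about 2 mm to the tool's +y, which agrees with the measured correction. I correct, then descend.

Call:
{"api": "apply_moves", "payload": {"motion": "0 0 0 1.7 2.2 0 0.4;0 0 0 1.7 2.2 3 0.4;0 0 0 1.7 2.2 7 0.4;0 0 0 1.7 2.2 11 0.4;0 0 0 1.7 2.2 15 0.4;0 0 0 1.7 2.2 19 0.4;0 0 0 1.7 2.2 22 0.4;0 0 0 1.7 2.2 24 0.4;0 0 0 1.7 2.2 24 0.4;0 0 0 1.7 2.2 24 0.4;0 0 0 1.7 2.2 24 0.4"}}

```text
t: 7.78
tcp_pos: [540.0, -10.3, 89.5]
tcp_rot: [-180.0, 0.0, -170.0]
contact_force: [-0.4, -0.7, -0.5]
grip_width: 42.5
grip_force: 20.0
```

Call:
{"api": "apply_moves", "payload": {"motion": "0 0 0 0 0 0 0.46;0 0 0 0 0 0 0.48;0 0 0 0 0 0 0.50;0 0 0 0 0 0 0.52;0 0 0 0 0 0 0.55;0 0 0 0 0 0 0.6;0 0 0 0 0 0 0.7;0 0 0 0 0 0 0.8;0 0 0 0 0 0 0.8;0 0 0 0 0 0 0.8"}}

```text
t: 8.62
tcp_pos: [539.9, -10.3, 89.5]
tcp_rot: [180.0, 0.0, -170.0]
contact_force: [0.3, -0.5, -1.3]
grip_width: 74.8
grip_force: 0.0
```

```bash
python3 - <<'E'
from h import *
o=r.get_obs(); im=optics.snapshot("wrist")
im2=optics.snapshot("scene"); delta([541,-10,200],o["tcp_rot"][2])
a=cv2.resize(im[150:350,180:380,::-1],(400,400),interpolation=cv2.INTER_CUBIC); b=cv2.resize(im2[170:270,230:330,::-1],(400,400),interpolation=cv2.INTER_CUBIC)
cv2.imwrite("pics/w6.png",cv2.hconcat([a,b]))
E
```

```text
t 8.72 tcp [539.9 -10.3  89.5] [ 180.   -0. -170.] F [0.3 0.4 0.3] w 75.4
turn [ 0. -0.  0.] shift [-1.100e+00  1.000e-01 -1.105e+02] rows 2.7
```

View pics/w6.png

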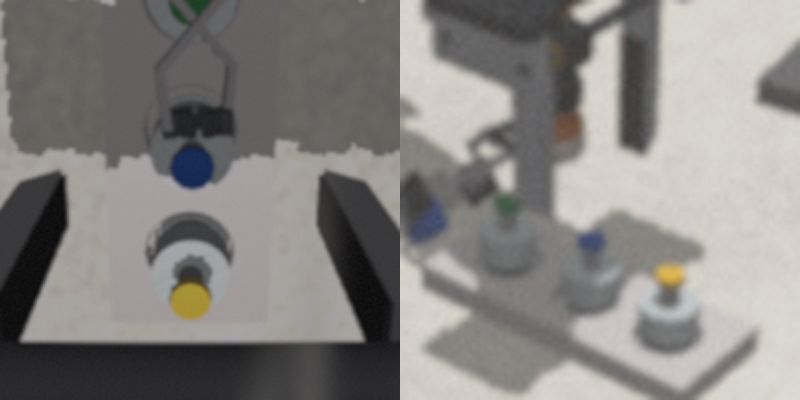

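The jaws missed the neck: the tweezers are toppling towards world -x, over the green puck. I raise the arm straight up and take stock. My picture views are used up, so from here I go by numbers only.

Call:
{"api": "apply_moves", "payload": {"motion": "0 0 0 0 0 -40 0.8;0 0 0 0 0 -80 0.8;0 0 0 0 0 -120 0.8;0 0 0 0 0 -160 0.8;0 0 0 20 0 -170 0.8;0 0 0 50 0 -170 0.8;0 0 0 50 0 -170 0.8;0 0 0 50 0 -170 0.8;0 0 0 50 0 -170 0.8"}}

```text
t: 9.47
tcp_pos: [491.1, -18.9, 259.6]
tcp_rot: [-180.0, 0.1, -170.0]
contact_force: [0.8, -0.4, 0.1]
grip_width: 75.2
grip_force: 0.0
```

```bash
cat >>h.py <<'E'
def cls(im):
    h=cv2.cvtColor(im,cv2.COLOR_RGB2HSV); H,S,V=[h[...,i].astype(int) for i in range(3)]
    out=np.full(H.shape,'.',dtype='<U1')
    out[V<100]=':'; out[V<70]='x'; out[V<40]='#'
    out[(S>100)&(H>98)&(H<132)&(V>35)]='B'; out[(S>90)&(H>40)&(H<90)&(V>30)]='G'; out[(S>120)&(H>18)&(H<36)&(V>60)]='Y'
    return out
def show(im,box,st):
    a=cls(im); u0,v0,u1,v1=box
    for v in range(v0,v1,st): print(f"{v:3d}",''.join(a[v,u0:u1:st]))
E
python3 - <<'E'
from h import *
import pickle
o=r.get_obs(); im=optics.snapshot("wrist"); s=optics.snapshot("scene")
pickle.dump((o,im,s),open("w7.pkl","wb")); delta([490,-20,260],o["tcp_rot"][2])
c=cam("wrist",o)
for n,p in dict(blue=[541,-10,55],green=[486.5,-19.5,55],yellow=[595,-.5,55]).items(): print(n,project(c,p).round(),project(cam("scene"),p).round())
show(im,(150,60,400,290),3)
E
```

```text
t 9.57 tcp [491.5 -18.8 259.2] [ 180.    0. -170.] F [ 0.7 -0.3 -0.2] w 75.4
turn [0. 0. 0.] shift [ 1.7 -1.  -0.8] rows 0.1
blue [276. 222.] [277. 229.]
green [276. 179.] [257. 220.]
yellow [276. 263.] [297. 238.]
 60 ..................................::......:::::#:::::::::::::::.....................
 63 ...................................x......:..::x::::::::::::::::....................
 66 ...................................x......::.::::::::::::::::::.....................
 69 ..........................................:::.::::.::::::::::::.....................
 72 .........................................BBB:::::...:::.::::::......................
 75 ........................................BBBB:::::::::::.:.:::::.....................
 78 ........................................BBBB:::::::::::..:::::......................
 81 ........................................BBBB::::::::::::::::::......................
 84 ........................................BBBB:::::..::::.::.:::......................
 87 .......................................:BBBBx:::::::::::::::::..................
[... 5267 characters left out ...]
:xxxxxxx#####x...........................................xxx###xxxxxxx:......
270 .......xxxxxxx######:...........................................:xx###xxxxxxxx......
273 ......xxxxxxxx######.............................................xx####xxxxxxxx.....
276 .....xxxxxxxx######:.............................................xx####xxxxxxxx:....
279 ....:xxxxxxxx######...............................................x#####xxxxxxxx....
282 ....xxxxxxxx######x...............................................x######xxxxxxxx...
285 ...xxxxxxxxx######................................................:######xxxxxxxxx..
288 ..:xxxxxxxx#######.................................................#######xxxxxxxx:.
```

```bash
python3 - <<'E'
from h import *
import pickle
o,im,s=pickle.load(open("w7.pkl","rb"))
c=cam("wrist",o)
show(im,(220,0,340,100),2)
show(s,(190,180,280,250),1)
print(plane(c,(276,81),16),plane(c,(255,64),11),plane(c,(291,60),11))
E
```

```text
0 ...................xxx::xxx.........::.:::::::::::::::::::::
  2 ...................xx#x:x#x..........:..::::::::::::::::::::
  4 ...................x#xx.x::........::....:::::::.:::::::::::
  6 ...................::..............:::::..::::::::::.::::.::
  8 ...................................::::::::::::::::::.::::.:
 10 ................................::::..:::::::::::::::.::::::
 12 ................................::::.:::::::::::...:::::::::
 14 ................................:::..:::::::::::...:::::::::
 16 ................................::::.::::.:::::::.::::::::::
 18 ............................:...::::::.::::::::::::.::::::::
 20 ...........................:....::::::.:::::::::::::::::::::
 22 ..........................:....::::::..:::::::::::::::::::::
 24 .....................:....:....:::::::::::::::::::::::::::::
 26 .........................:.....:::::::::::::::::::::::::::::
 28 ...............................:::::::::::::::::::::::::::::
 30 ........................:......::::::::..::::::.::::::::::::
 32 .......................::......:::::::....:::::.::::::::::
[... 8220 characters left out ...]
.......
244 ..........................................................................................
245 ..........................................................................................
246 ...................................................................................:......
247 ..........................................................................................
248 ..........................................................................................
249 ..........................................................................................
[373.25036364 -39.15660769  16.        ] [357.42486455 -68.25390205  11.        ] [345.1707514  -25.31900926  11.        ]
```

```bash
python3 - <<'E'
from h import *
import pickle
# w5 geometry
o5=dict(tcp_pos=np.array([542.95,-11.9,114.]),tcp_rot=np.array([180,0,-170.]))
c=cam("wrist",o5); s=cam("scene")
print("tips",tri(ray(c,(276.9,223)),ray(s,(275.4,218.8))),"nominal",[project(k,[542.95,-11.9,67]) for k in(c,s)])
print("cap chk",project(c,[541,-10,55]),project(s,[541,-10,55]))
o,im,_=pickle.load(open("w7.pkl","rb")); c7=cam("wrist",o)
print("tip now",plane(c7,(265,2),10),"head now",tri(ray(c7,(275.5,82)),ray(s,(217,212.5))))
for n in("w1","w2","w4","w7"):
    o=pickle.load(open(n+".pkl","rb"))[0]; print(np.round(o["joint_pos"],2).tolist(),np.round(o["tcp_pos"],1).tolist(),np.round(o["tcp_rot"],1).tolist())
E
```

```text
tips (array([537.44199926, -11.57538751,  79.43282264]), [0.627207434691936, 0.6272074346918994]) nominal [array([275.70346434, 225.13981666]), array([276.69793086, 224.88932436])]
cap chk [278.56973121 218.10123439] [276.70489626 228.83286609]
tip now [285.50754956 -67.88916069  10.        ] head now (array([373.67795609, -42.18269863,  30.1056427 ]), [3.5920958893997197, 3.592095889399659])
[-33.87, 24.99, 0.1, 101.44, -0.11, 53.59, 56.47] [467.1, 279.3, 240.3] [180.0, -0.0, -179.8]
[-29.53, 28.13, -5.39, 104.27, 3.44, 47.71, 74.15] [471.8, 275.0, 195.9] [180.0, 0.0, -159.2]
[-1.29, 33.77, -2.48, 98.43, 1.75, 47.88, 95.67] [593.9, 2.2, 168.3] [179.9, -0.0, -169.8]
[0.96, 19.26, -2.72, 107.47, 1.11, 53.24, 97.73] [491.1, -18.9, 259.6] [-180.0, 0.1, -170.0]
```

Triangulation explains the miss: the tips sat about 12 mm higher in the grip than assumed, so the jaws closed on the cap. The tweezers now lie flat, tips near (285,-68) and head near (373,-42). I'll recover them with a grasp tilted 45° and then turn them upright. First a close look, and a fit of the arm's geometry to check reach.

Call:
{"api": "apply_moves", "payload": {"motion": "0 0 0 30 -8 20 0.8;0 0 0 60 -15 40 0.8;0 0 0 75 -18 60 0.8;0 0 0 75 -18 60 0.8;0 0 0 75 -18 60 0.8;0 0 0 75 -18 60 0.8"}}

```text
t: 10.07
tcp_pos: [422.5, -49.3, 200.1]
tcp_rot: [-180.0, 0.1, -170.0]
contact_force: [0.5, 1.2, -0.1]
grip_width: 75.6
grip_force: 0.0
```

```bash
python3 - <<'E'
from h import *
import pickle
from scipy.optimize import least_squares
o=r.get_obs(); im=optics.snapshot("wrist"); pickle.dump((o,im),open("w8.pkl","wb"))
print(o["t"],o["tcp_pos"],o["tcp_rot"],np.round(o["joint_pos"],1))
c=cam("wrist",o); print(project(c,[345,-50,12]),project(c,[373,-42,30]),project(c,[285,-68,8]))
show(im,(200,20,350,260),3)
P=[pickle.load(open(n+".pkl","rb"))[0] for n in("w1","w2","w4","w7","w8")]
P.append(dict(joint_pos=np.array([-79.572,36.005,2.206,86.941,-1.547,57.084,-1.146]),tcp_pos=np.array([159.401,630.166,205.478]),tcp_rot=np.array([180,0,165.8])))
code='''
def fk(p,q,sg):
    h,L1,L2,L3,e1,e2=p[:6]; off=np.r_[p[6:12],p[12]]; q=np.asarray(q)+off
    E=lambda a,x:Ro.from_euler(a,x,degrees=True)
    A=E("z",sg[0]*q[0])*E("y",q[1])*E("z",sg[1]*q[2]); x=np.array([0,0,h])+A.apply([e1,0,L1])
    A=A*E("y",q[3])*E("z",sg[2]*q[4]); x=x+A.apply([e2,0,L2])
    A=A*E("y",q[5])*E("z",sg[3]*q[6]); return x+A.apply([0,0,L3]),A
'''
open("fk.py","w").write("from h import *\n"+code); exec(code)
import itertools
best=None
for sg in itertools.product((1,-1),repeat=4):
  if sg[0]!=-1: continue
  def f(p):
    e=[]
    for o in P:
        x,A=fk(p,o["joint_pos"],sg); e+=list(x-o["tcp_pos"]); e+=list((A.inv()*Ro.from_euler("xyz",o["tcp_rot"],degrees=True)).as_rotvec()*300)
    return np.r_[e,(p-p0)[[0,3]]*.02,(p-p0)[6:12]*.05]
  for o7 in(0,90,180,270):
    p0=np.r_[330,556,389,360,0,0,np.zeros(6),o7]
    s=least_squares(f,p0)
    if best is None or s.cost<best[0].cost: best=(s,sg)
s,sg=best; print(s.cost,sg,s.x.round(1)); pickle.dump((s.x,sg),open("fk.pkl","wb"))
E
```

```text
10.0667 [422.4748148  -49.29222546 200.13887755] [-1.79988668e+02  1.49906263e-01 -1.69960037e+02] [  4.7  18.3  -2.3 121.2   1.1  40.3 101.7]
[287.30844003 116.75023336] [290.50645056 144.81830078] [280.7662211   56.98576072]
 20 ..............................:.:.::...::.....::.:
 23 .............................::::.:::.:..::......:
 26 ..............................:::....::..:::.....:
 29 .............................::::....:............
 32 .............................::::.....:...........
 35 .............................:.:::.::::::.....::..
 38 .................................::.::::.....:::::
 41 ...............................:.::..:.::....:::::
 44 ............................::...::....::.....::::
 47 ...........................::::.......:::.:...:::.
 50 ..........................::xxx:.....:::::::..::::
 53 ........................xx#x##:::.......:::::::.::
 56 ........................:x#x##x::.......:::..::..:
 59 ........................:x#:x:::...............:..
 62 ...........................:..:::..........::.:.:.
 65 ..............................:::::::..:::::
[... 3009 characters left out ...]
:xxx::................
233 ...........................:x::::x:...............
236 ..::.......................x......:.............:.
239 xxx#:..........................................xxx
242 xxx#:.........................::...............xxx
245 xx##:........................:xx:..............xxx
248 xx##x........................:GGG..............xxx
251 x###x........................GGGG..............xxx
254 x###x........................GGGG..............xxx
257 ####x.........................GGG..............xxx
34.150561695019746 (-1, -1, -1, -1) [ 3.418e+02  5.587e+02  3.829e+02  3.800e+02 -1.400e+01  2.960e+01
  3.100e+00  1.400e+00 -5.000e-01 -5.700e+00  4.000e-01  4.400e+00
 -8.750e+01]
```

```bash
python3 - <<'E'
from h import *
import pickle
o8,im8=pickle.load(open("w8.pkl","rb")); o7,im7,_=pickle.load(open("w7.pkl","rb"))
a,b=cam("wrist",o8),cam("wrist",o7)
L8,m8=blobs(im8,[98,100,35],[132,255,255],(270,125,310,165)); L7,m7=blobs(im7,[98,100,35],[132,255,255],(260,65,290,100)); print(L8,L7)
print("head",tri(ray(a,L8[0][0]),ray(b,L7[0][0])))
print("padL",tri(ray(a,(267,120)),ray(b,(254,57))),"padR",tri(ray(a,(309.5,114)),ray(b,(291,52.5))))
print("tip",tri(ray(a,(281.5,55)),ray(b,(265.5,2))))
for n,q,z in(("headtop",(291.5,146),32),("pads",(288.3,117.2),22),("padL",(267,120),22),("padR",(309.5,114),22),("tip",(281.5,55),12)): print(n,plane(a,q,z))
E
```

```text
[(array([291.2, 145.7]), [284, 136, 16, 20, 264])] [(array([274.8,  81.7]), [268, 71, 14, 22, 239])]
head (array([374.63927565, -40.42215604,  19.31563401]), [0.013870269742868, 0.01387026974291362])
padL (array([351.7990092 , -70.35070724,  23.754854  ]), [0.7803217270070297, 0.7803217270070539]) padR (array([337.92305992, -27.08926346,  17.91620798]), [0.10714784316381491, 0.1071478431638403])
tip (array([281.10964992, -68.07254013,  -3.59068293]), [0.38428890174418034, 0.3842889017442355])
headtop [373.87932988 -40.85443385  32.        ]
pads [345.2960192 -49.2231054  22.       ]
padL [352.11463196 -71.11857586  22.        ]
padR [338.06193743 -27.58819078  22.        ]
tip [283.57641153 -67.53181614  12.        ]
```

```bash
cat >>fk.py <<'E'
import pickle
from scipy.optimize import least_squares
lo=np.array([-175.42,-21.48,-71.46,10.55,-63.04,13.31,-168.57])+2; hi=np.array([175.42,121.26,75.88,141.38,243.04,113.54,168.57])-2
p,sg=pickle.load(open("fk.pkl","rb"))
def pose(grasp,phi,tilt,k):
    "tool with -x along heading phi, tilted: +tilt points back along -u; k mm TCP beyond grasp point"
    R=Ro.from_euler("xyz",[180,0,phi-180],degrees=True)*Ro.from_euler("y",tilt,degrees=True)
    return np.array(grasp)+k*R.apply([0,0,1]),R
def ik(x,R,seeds):
    best=None
    for q0 in seeds:
        f=lambda q:np.r_[(lambda y:np.r_[y[0]-x,(y[1].inv()*R).as_rotvec()*300])(fk(p,q,sg)),(q-q0)*.002]
        s=least_squares(f,np.clip(q0,lo+.1,hi-.1),bounds=(lo,hi))
        if best is None or s.cost<best.cost: best=s
    return best
E
python3 - <<'E'
from fk import *
q=np.array([4.7,18.3,-2.3,121.2,1.1,40.3,101.7])
for a in(35,45):
    s=ik(*pose([345,-49,14],17,a,6),[q]); print("A",a,s.cost.round(1),s.x.round(0))
qa=s.x
for tilt in(-45,-50,-35):
  for phi in range(-180,180,45):
    s=ik(*pose([541,-10,109],phi,tilt,6),[q,q+[0,0,0,0,50,0,0],q+[0,0,0,0,120,0,-90],q+[0,0,0,0,-40,0,40]]); 
    if s.cost<30: print("B",tilt,phi,s.cost.round(1),s.x.round(0))
E
```

```text
A 35 0.0 [ -6.  52.   3. 111.   8.  51.  96.]
A 45 0.0 [ -8.  58.   3. 103.   9.  63.  95.]
B -45 -180 0.1 [  1.  63. -10.  64.   6.  99. -97.]
B -45 -135 0.0 [-14.  58.  -8.  76.  26.  88. -74.]
B -45 -90 0.0 [-26.  49.  -8. 105.  49.  64. -66.]
B -45 -45 0.4 [  7.  61. -69. 139.  95.  96. -76.]
B -50 -180 0.1 [  1.  67. -10.  58.   7. 106. -97.]
B -50 -135 0.0 [-15.  61.  -7.  73.  27.  94. -74.]
B -50 -90 0.0 [-28.  51.  -6. 104.  49.  67. -68.]
B -50 -45 16.9 [  1.  61. -62. 139.  95.  96. -82.]
B -35 -180 0.1 [  2.  56.  -9.  74.   6.  86. -97.]
B -35 -135 0.0 [-10.  52. -10.  84.  24.  78. -74.]
B -35 -90 0.0 [-19.  44. -11. 107.  46.  57. -61.]
B -35 -45 0.0 [-14.  37. -19. 136.  92.  41. -69.]
B -35 45 0.0 [ 56.  53. -67. 135.  91.  15.  60.]
B -35 90 0.0 [ 53.  62. -66. 105.  26.  47. 167.]
```

Plan: grasp at heading 17° with a 45° tilt, lift, make the tool vertical, yaw to heading -170°, then tilt to -40°. The model says every pose is in reach.

```bash
cat >>fk.py <<'E'
def deltaP(x,R,name=""):
    o=r.get_obs(); R0=Ro.from_euler("xyz",o["tcp_rot"],degrees=True)
    tv=(R0.inv()*R).as_rotvec(degrees=True); s=R0.inv().apply(np.array(x)-o["tcp_pos"])
    print(name,"turn",tv.round(1),"shift",s.round(1),"rows",max(np.linalg.norm(tv)/7.16,np.linalg.norm(s)/41.7).round(1),"tcp",np.round(o["tcp_pos"],1),np.round(o["tcp_rot"],1),"q",np.round(o["joint_pos"],0))
E
python3 - <<'E'
from fk import *
deltaP(*pose([345,-49,14],17,45,-60),"pre")
deltaP(*pose([345,-49,14],17,45,6),"A")
E
```

```text
pre turn [ 2.7 45.1 -6.6] shift [ 34.8  18.9 143.8] rows 6.4 tcp [422.7 -49.2 200.3] [-180.     0.2 -169.9] q [  5.  18.  -2. 121.   1.  40. 102.]
A turn [ 2.7 45.1 -6.6] shift [ 81.3  13.3 190.3] rows 6.4 tcp [422.7 -49.2 200.3] [-180.     0.2 -169.9] q [  5.  18.  -2. 121.   1.  40. 102.]
```

Call:
{"api": "apply_moves", "payload": {"motion": "0.5 9 -1.3 5 4 20 0.8;1 18 -2.6 12 8 50 0.8;1.6 27 -4 20 12 80 0.8;2.2 36 -5.3 28 16 110 0.8;2.7 42 -6.2 33 18 135 0.8;2.7 45 -6.6 34.8 19 143.8 0.8;2.7 45 -6.6 34.8 19 143.8 0.8;2.7 45 -6.6 34.8 19 143.8 0.8;2.7 45 -6.6 34.8 19 143.8 0.8;2.7 45 -6.6 34.8 19 143.8 0.8"}}

```text
t: 10.95
tcp_pos: [383.2, -37.2, 56.4]
tcp_rot: [-180.0, -44.9, -163.1]
contact_force: [0.5, 0.4, 0.2]
grip_width: 75.3
grip_force: 0.0
```

```bash
python3 - <<'E'
from fk import *
deltaP(*pose([345,-49,14],17,45,6),"A")
o=r.get_obs(); im=optics.snapshot("wrist"); c=cam("wrist",o)
for n,P in dict(head=[374,-41,16],padL=[352,-71,14],padR=[338,-27,14],tip=[283,-68,8]).items(): print(n,project(c,P).round())
show(im,(170,140,380,300),4)
E
```

```text
A turn [ 0.   0.1 -0.1] shift [-1.6 -0.2 64.3] rows 1.5 tcp [383.2 -37.2  56.4] [-180.   -44.9 -163.1] q [-6. 55.  0. 97.  8. 73. 96.]
head [274. 258.]
padL [245. 222.]
padR [305. 221.]
tip [275. 159.]
140 ............................................:::::::::
144 .............................................::::::::
148 ..............................................:::::::
152 .........................:.x.:..............:::::::::
156 ........................xx.xx...............:::::::::
160 ........................##.x#:..............:::::::::
164 ........................xx:xxx..............:::::::::
168 ............................................::::.::::
172 ..............................:.............:::::::::
176 .............................x..............:::::::::
180 .......................:....x................::.:::::
184 ........................:..:...............:..:::::::
188 ..........................x................::::::::::
192 ........................:xx.................:::::::::
196 .......................::.:x...............::::::::::
200 ......................::
[... 721 characters left out ...]
x:::
252 ........x##.............BBBBB...:.........:x#xxxxxx::
256 .......:###..........:..BBBBB..:..........:x##xxxxx::
260 ......:####...........::BBBBB:...........::x###xxxxx:
264 ......:####...........:xBBBBBxx..........::x###xxxxxx
268 .....:####x..::........#BBBBBx:..........::x####xxxxx
272 .....x####...::........xBBBBBx...........:.:x###xxxxx
276 ....:#####..:::.........BBBBB:...........:.:#####xxxx
280 ....x####...:::.........:B:B:............:.:x####xxxx
284 :..:#####...:::.........................:::::#####xxx
288 ...x####:..::::.........................:::::x####xxx
292 ..:#####....:::.........................::::::#####xx
296 .:x####x...::::.........................::::::#####xx
```

The tweezers lie symmetric between the fingers. In to the pads, then close.

Call:
{"api": "apply_moves", "payload": {"motion": "0 0 0 0 0 25 0.8;0 0 0 0 0 45 0.75;0 0 0 0 0 57 0.7;0 0 0 0 0 62 0.7;0 0 0 0 0 63 0.65;0 0 0 0 0 63 0.6;0 0 0 0 0 63 0.55;0 0 0 0 0 63 0.5;0 0 0 0 0 63 0.45;0 0 0 0 0 63 0.4;0 0 0 0 0 63 0.4;0 0 0 0 0 63 0.4;0 0 0 0 0 63 0.4", "squeeze": 22}}

```text
t: 12.08
tcp_pos: [339.9, -50.2, 11.4]
tcp_rot: [180.0, -45.1, -163.0]
contact_force: [1.9, -0.9, 4.8]
grip_width: 41.8
grip_force: 21.9
```

Call:
{"api": "apply_moves", "payload": {"motion": "0 0 0 2 0 -2 0.4;0 0 0 6 0 -6 0.4;0 0 0 14 0 -14 0.4;0 0 0 28 0 -28 0.4;0 0 0 50 0 -50 0.4;0 0 0 75 0 -75 0.4;0 0 0 105 0 -105 0.4;0 0 0 130 0 -130 0.4;0 0 0 140 0 -140 0.4;0 0 0 140 0 -140 0.4;0 0 0 140 0 -140 0.4"}}

```text
t: 13.0
tcp_pos: [340.1, -50.0, 209.6]
tcp_rot: [180.0, -44.9, -163.0]
contact_force: [-0.2, 0.3, -1.6]
grip_width: 42.0
grip_force: 21.9
```

```bash
python3 - <<'E'
from fk import *
deltaP(*pose([440,-20,240],17,0,6),"V")
o=r.get_obs(); print(o["t"],o["grip_width"],o["contact_force"])
for t in(0,-40):
    for phi in(17,-90,-170):
        s=ik(*pose([480,-20,220],phi,t,6),[o["joint_pos"],o["joint_pos"]-[0,0,0,0,0,0,150]]); print(t,phi,s.cost.round(1),s.x.round(0))
im=optics.snapshot("wrist"); show(im,(190,130,360,300),4)
E
```

```text
V turn [  0.  -44.9  -0. ] shift [-56.7  -0.4 -90.9] rows 6.3 tcp [340.1 -50.  209.6] [ 180.   -44.9 -163. ] q [ -6.  39.   1. 102.   8.  84.  98.]
13.0 42.02554066402879 [-0.23834592  0.3115089  -1.62174367]
0 17 0.0 [  1.  22.  -3. 113.   1.  46. 105.]
0 -90 0.0 [ 11.  22. -16. 113.   8.  46. -10.]
0 -170 0.0 [ -6.  22.   9. 113.  -5.  46. -75.]
-40 17 1593.7 [ 54.  26. -69. 139.  79.  15.  27.]
-40 -90 0.0 [-26.  32.  -5. 112.  41.  64. -56.]
-40 -170 0.0 [-10.  47.  10.  79.   0.  94. -80.]
130 .....................................xxxxxx
134 ......................................xxxxx
138 ......................................:xxxx
142 ...........................:..........:::xx
146 ......................................:::::
150 ..........................:...........:::::
154 ............................:x::.....::::::
158 ................................:x::.::::::
162 ....................................:xxx:::
166 ................:x.........x..........::xxx
170 ...............xxx.........xx:........:..::
174 ..............:xx#.........#xx..........:x.
178 ...............#xx..
[... 763 characters left out ...]
.x..........x.:##...........
246 ...........:##::............::##:..........
250 ...........x##.:............::##x..........
254 ...........###:.............x:###..........
258 ..........:###:.............::###:.........
262 ..........x###:.............:x###x.........
266 ..........####x..............x####.........
270 .........:####:..............#####:...::...
274 .........x##x.:..............x.:##x...:::..
278 .........###..:..............:..##x...:::..
282 ........:###....................##x...::::.
286 ........x##x......BBBBBBB.......x##:..::::.
290 #.......###.......BBBBBBB.......:#xx..:::::
294 #......:###.......BBBBBBB........##x::::::x
298 #:.....x###.......BBBBBBB........##xx:::::x
```

Call:
{"api": "apply_moves", "payload": {"motion": "0 -7 0 -6 0 -12 0.4;0 -14 0 -15 0 -28 0.4;0 -21 0 -25 0 -45 0.4;0 -28 0 -36 0 -60 0.4;0 -35 0 -46 0 -75 0.4;0 -41 0 -53 0 -86 0.4;0 -45 0 -57 0 -91 0.4;0 -45 0 -57 0 -91 0.4;0 -45 0 -57 0 -91 0.4;0 -45 0 -57 0 -91 0.4"}}

```text
t: 13.88
tcp_pos: [439.7, -19.5, 232.1]
tcp_rot: [179.9, -0.3, -163.0]
contact_force: [0.2, 0.3, -0.4]
grip_width: 42.4
grip_force: 21.9
```

Call:
{"api": "apply_moves", "payload": {"motion": "0 0 7 0 0 0 0.4;0 0 14 0 0 0 0.4;0 0 21 0 0 0 0.4;0 0 28 0 0 0 0.4;0 0 35 0 0 0 0.4;0 0 42 0 0 0 0.4;0 0 49 0 0 0 0.4;0 0 56 0 0 0 0.4;0 0 63 0 0 0 0.4;0 0 70 0 0 0 0.4;0 0 77 0 0 0 0.4;0 0 84 0 0 0 0.4;0 0 91 0 0 0 0.4;0 0 98 0 0 0 0.4;0 0 105 0 0 0 0.4;0 0 112 0 0 0 0.4;0 0 119 0 0 0 0.4;0 0 119 0 0 0 0.4"}}

```text
t: 15.38
tcp_pos: [440.3, -19.1, 232.1]
tcp_rot: [-179.8, 0.1, 77.9]
contact_force: [0.2, 0.4, -1.4]
grip_width: 42.5
grip_force: 21.9
```

```bash
python3 - <<'E'
from fk import *
deltaP(*pose([480,-20,225],-170,0,6),"yaw")
o=r.get_obs(); print(o["t"],o["grip_width"],o["contact_force"])
E
```

```text
yaw turn [-0.1  0.2 67.9] shift [ 7.5 39.  13. ] rows 9.5 tcp [440.3 -19.1 232.1] [-1.798e+02  1.000e-01  7.790e+01] q [-21.  18.  25. 117. -11.  47.  -1.]
15.3833 42.51837292400765 [ 0.16481333  0.38289367 -1.42526986]
```

Call:
{"api": "apply_moves", "payload": {"motion": "0 0 7 0 3 0 0.4;0 0 14 1 6 0 0.4;0 0 21 2 10 0 0.4;0 0 28 3 15 0 0.4;0 0 35 4 20 0 0.4;0 0 42 5 25 0 0.4;0 0 49 6 30 0 0.4;0 0 56 7 35 0 0.4;0 0 63 7.5 39 0 0.4;0 0 68 7.5 39 0 0.4;0 0 68 7.5 39 0 0.4;0 0 68 7.5 39 0 0.4"}}

```text
t: 16.38
tcp_pos: [479.7, -20.1, 232.4]
tcp_rot: [180.0, 0.2, 10.3]
contact_force: [-0.7, 0.4, 0.0]
grip_width: 42.5
grip_force: 21.9
```

```bash
python3 - <<'E'
from fk import *
deltaP(*pose([541,-10,215],-170,-40,6),"up")
o=r.get_obs(); print(o["t"],o["grip_width"],o["contact_force"])
E
```

```text
up turn [  0.1 -39.8   0.3] shift [58.3  1.  21.8] rows 5.6 tcp [479.7 -20.1 232.4] [180.    0.2  10.3] q [-31.  25.  43. 112. -22.  51. -57.]
16.3833 42.45085623742353 [-0.67325842  0.35309554  0.03252302]
```

Call:
{"api": "apply_moves", "payload": {"motion": "0 -6 0 8 0 3 0.4;0 -12 0 18 0 7 0.4;0 -18 0 28 0 11 0.4;0 -24 0 38 0 15 0.4;0 -30 0 48 1 19 0.4;0 -36 0 55 1 21 0.4;0 -40 0 58 1 22 0.4;0 -40 0 58 1 22 0.4;0 -40 0 58 1 22 0.4;0 -40 0 58 1 22 0.4"}}

```text
t: 17.22
tcp_pos: [536.6, -12.0, 211.5]
tcp_rot: [-179.9, 40.0, 10.0]
contact_force: [-0.0, -0.6, -0.1]
grip_width: 42.2
grip_force: 21.9
```

```bash
python3 - <<'E'
from fk import *
o=r.get_obs(); im=optics.snapshot("wrist"); s=optics.snapshot("scene"); t=optics.snapshot("top"); pickle.dump((o,im,s,t),open("w9.pkl","wb"))
print(o["t"],o["tcp_pos"],o["tcp_rot"],np.round(o["joint_pos"]),o["contact_force"])
R=Ro.from_euler("xyz",o["tcp_rot"],degrees=True); g=o["tcp_pos"]-6*R.apply([0,0,1])
for n,c in(("w",cam("wrist",o)),("s",cam("scene")),("t",cam("top"))):
    print(n,"tips",project(c,g-[0,0,66]).round(),"pads",project(c,g).round(),"head",project(c,g+[0,0,31]).round(),"cap",project(c,[541,-10,55]).round())
show(im,(170,130,390,310),4)
show(s,(235,130,325,250),2)
E
```

```text
17.2167 [536.64096314 -11.97041582 211.50281818] [-179.92427478   39.9880701    10.01336022] [-21.  57.  38.  68. -16. 102. -64.] [-0.03881344 -0.60516716 -0.07098015]
w tips [276. 168.] pads [276. 255.] head [276. 308.] cap [275.  85.]
s tips [276. 190.] pads [277. 162.] head [277. 147.] cap [277. 229.]
t tips [287. 205.] pads [287. 196.] head [287. 191.] cap [285. 216.]
130 .........................GGG...........................
134 .........................GGG...........................
138 ::::...................................................
142 :::::..................................................
146 ::::::.................................................
150 ::::::.................................................
154 xx::::.................................................
158 ###xx..................................................
162 ####x..................................................
166 ####:................:#.........#.:....................
170 ####...............:###.........##x:...................
174 ####...............:xxx.........x#x:...................
178 #
[... 4274 characters left out ...]

222 .............................................
224 ...........:.................................
226 .............................................
228 .....................B.......................
230 .....................BB......................
232 .............................................
234 .....................:.......................
236 .............................................
238 ...............................YY............
240 .............................................
242 .............................................
244 ...............................:.............
246 .............................................
248 .............................................
```

```bash
python3 - <<'E'
from fk import *
o,im,s,t=pickle.load(open("w9.pkl","rb"))
for n,x,box in(("scene",s,(255,140,300,215)),("top",t,(265,180,310,228))):
    ref=cv2.imread(f"pics/{n}0.png")[:,:,::-1].astype(int)
    d=np.abs(x.astype(int)-ref).sum(2)
    a=cls(x); u0,v0,u1,v1=box
    print(n,u0)
    for v in range(v0,v1): print(v,''.join((a[v,u] if a[v,u]!='.' else 'o') if d[v,u]>60 else ' ' for u in range(u0,u1)))
E
```

```text
scene 255
140              ooooooooooo::::xx:::::::::::::x:
141              oooooooooooo::::xxx:::::::::::::
142              ooooooooooooo:::xx::::::::::::::
143              ooooooo:oooooo:::::x::::::::::::
144              oo:oooooooooooo:::xx::::::::::::
145              oooooooooooooooo::x:xx::::::::::
146              oooooooooooooooo:::xx::::::::::x
147              oooooooooooooooo:::::x:x::::::::
148              oooooooooooooooooo:::xxx::::::::
149              ooooooooooooooooo:::::xx::::::::
150               oooooooooooooooooo:::xxx:::::::
151               oooooooooooooooooo:::::x:x:::::
152               oooooooooooooooo:oo::::xx::::::
153               oooooooooooooooooooo::::xxx::::
154               ooooooooooooooooooooo::::xx:x::
155              ooooooooooooooooooo::o:::::x::::
156            ooooooooooooooooooo::::ooo:::::ooo
157           ooooooooooooooooooooo:::::o:::ooo  
158           oo:oooooooooooooooooo:::::oooooo   
159           oo:ooooooooooooooooo:::::oooooo    
160           oooooooooooooooo::o:oo::::oooo     
161           ooooooooooooooooo::::ooooo
[... 4367 characters left out ...]

214 o ooo o ooooooooo BBBBBBooo  oo ooooooooooooo
215 oo  o ooooooooooo BBB B oo o oo ooooooooooooo
216 oo  o oooooooooooBBBBBBBoo : oo ooooooooooooo
217 oo  o oooooooooo   BBBBoooo   oo oooooooooooo
218 oo  o ooooooooo :      oooo : oo oooooooooooo
219 oo ooo ooooo ooo o ::::ooooooooo oooooooooooo
220 oo ooo oooo  ooooooooooooo  o  o oooooooooooo
221 ooo  o oooo      oooooooo ::   oo ooooooooooo
222 ooo  o ooooo   ooo   oo  o:  oooo ooooooooooo
223 o o  o oooooo: :oooooooo::  ooooo ooooooooooo
224 ooooooo ooooooo ::oooo:::   ooooo ooooooooooo
225  oo  oo oooo  oo: ::::: :o oooooo ooooooooooo
226 oooo  o     oo ooo:::::oo  ooooooo oooooooooo
227  ooo  ooooooooo  ooooooo  oooooooo oooooooooo
```

```bash
python3 - <<'E'
from fk import *
o,im,s,t=pickle.load(open("w9.pkl","rb"))
W,S,T=cam("wrist",o),cam("scene"),cam("top")
L,_=blobs(im,[98,100,35],[132,255,255],(255,270,310,330)); print(L)
L2,_=blobs(t,[98,100,35],[132,255,255],(275,160,300,203)); print(L2)
R=Ro.from_euler("xyz",o["tcp_rot"],degrees=True); g=o["tcp_pos"]-6*R.apply([0,0,1]); print("nominal tips",g-[0,0,66])
print(tri(ray(W,(278,175)),ray(S,(276,187.5))))
print(tri(ray(W,(278,175)),ray(S,(276,187.5)),ray(T,(286.5,206))))
print("R jaw only",tri(ray(W,(304,175)),ray(S,(280,184.5))),tri(ray(W,(252,175)),ray(T,(276,205))))
show(im,(235,160,322,190),1)
E
```

```text
[(array([274.3, 303.3]), [258, 284, 34, 38, 1157]), (array([303.7, 315.4]), [297, 310, 13, 12, 127])]
[(array([286.8, 190.3]), [281, 180, 13, 21, 200])]
nominal tips [540.4393732  -11.30779294 150.09988376]
(array([540.78265948, -12.3757417 , 157.0697914 ]), [0.6256930465498345, 0.6256930465498153])
(array([538.55348733, -11.54562092, 155.47429612]), [1.441738916857579, 1.028431440665573, 0.8954140174712417])
R jaw only (array([565.42234632, -23.35139712, 177.33817108]), [1.83717252573262, 1.8371725257327116]) (array([539.31434675,   6.34028019, 157.64553251]), [1.160531891812383, 1.1605318918123877])
160 .......................................................................................
161 .......................................................................................
162 .......................................................................................
163 .......................................................................................
164 .....................:xx:..............................................................
165 ....................:xx#x:.
[... 1568 characters left out ...]
............................:xx#xxx::::xxxxx::..........
183 ...........::xx:......::::..................................xxxx:......::xx::..........
184 ...........:xx:.............................................:::.........::x::..........
185 ...........:x:...........................................................:x::..........
186 ...........:x:...........................................................:x::..........
187 ..........::x:...........................................................:xx:..........
188 ..........::x:...........................................................:xx:..........
189 ..........::x:...........................................................:x::..........
```

```bash
python3 - <<'E'
from fk import *
o,im,s,t=pickle.load(open("w9.pkl","rb"))
W,S,T=cam("wrist",o),cam("scene"),cam("top")
print("+y jaw",tri(ray(W,(252.5,174)),ray(S,(280.3,184.5)),ray(T,(276,205.5))))
print("-y jaw",tri(ray(W,(303.5,174)),ray(T,(297,206))))
print("head top centre, z 205..",[plane(T,(287.3,189.5),z).round(1) for z in(250,262)])
b=cls(t)[176:204,270:305]; ys,xs=np.where(b=='B'); print(np.percentile(ys+176,[2,98]),cv2.minAreaRect(np.c_[xs+270,ys+176].astype(np.float32)))
for dz in(0,6): print([ (project(T,[540.5+dx*.985,-11.5+dx*.17,157+97+dz2+dz])).round(1) for dx,dz2 in((-16,11),(16,11),(16,-11),(-16,-11))])
show(im,(230,276,322,330),2)
E
```

```text
+y jaw (array([537.43130092,   5.34661283, 156.21882033]), [1.0386866520846183, 2.3903452070344033, 2.4733429786406456])
-y jaw (array([538.75463015, -30.46980471, 150.98716232]), [0.5619800868312742, 0.5619800868313017])
head top centre, z 205.. [array([542.2, -11. , 250. ]), array([538.9, -10.7, 262. ])]
[181. 200.] ((287.0, 190.99998474121094), (21.371868133544922, 10.192737579345703), 80.53767395019531)
[array([289.7, 197.9]), array([285.9, 178.2]), array([285.7, 182.2]), array([289.4, 201.3])]
[array([289.8, 196.9]), array([286. , 177.1]), array([285.8, 181.1]), array([289.5, 200.4])]
276 ####x::x#xxxxx:........:.............:x::..###
278 ####x::xxxxxxx:......................:x::..x##
280 ####x:::xxxxxx:.......................x::..:##
282 ###xx:::xxxxxx:.......................x:....##
284 ###xx::::xxxxx:::BBBBBB:::::::.......:::....##
286 ###xxx:::xxxxxx:BBBBBBBBBBBBBB.......:::....x#
288 ###xxx::::xxxxxBBBBBBBBBBBBBBB.......::.....:#
290 ##xxxxx:::xxxx:BBBBBBBBBBBBBBB......:x:.....:#
292 ##xxxxx:::xxxxxBBBBBBBBBBBBBBB......::.......#
294 ##xxxxx::::xxxxBBBBBBBBBBBBBBB.....:::..
[... 173 characters left out ...]
:::xxxBBBBBBBBBBBBBBB...:::..........
304 #xxxxxxxx:::xxxBBBBBBBBBBBBBBB...:::..........
306 #xxxxxxxxx:::xxBBBBBBBBBBBBBBB:..::...........
308 xxxxxxxxxx:::xxBBBBBBBBBBBBBBBB:::::..........
310 xxxxxxxxxxx::xxBBBBBBBBBBBBBBBBx:::xBBBBBxxxx:
312 xxxxxxxxxxx::xxBBBBBBBBBBBBBBBBx:::BBBBBBBBBBB
314 xxxxxxxxxxx::xxBBBBBBBBBBBBBBBBx::xBBBBBBBBBBB
316 xxxxxxxxxxxx:xBBBBBBBBBBBBBBBBBx::BBBBBBBBBBBB
318 xxxxxxxxxxxxxxBBBBBBBBBBBBBBBBBx:xBBBBBBBBBBBB
320 ######xxxxxxxxBBBBBBBBBBBBBBBBBxxxBBBBBBBBxxxx
322 ####################xxxx##x###############xxxx
324 ########################################x##xxx
326 ########################################xxxxxx
328 ######################################xxxxxxxx
```

```bash
cat >>fk.py <<'E'
def wshift(*vs):
    o=r.get_obs(); R0=Ro.from_euler("xyz",o["tcp_rot"],degrees=True)
    for v in vs: print(v,R0.inv().apply(v).round(1))
E
python3 - <<'E'
from fk import *
wshift((1.5,1.8,0),(1.5,1.8,-72))
E
```

```text
(1.5, 1.8, 0) [ 1.4 -1.5 -1.1]
(1.5, 1.8, -72) [47.5 -1.4 54.1]
```

Call:
{"api": "apply_moves", "payload": {"motion": "0 0 0 1.4 -1.5 -1.1 0.4;0 0 0 12 -1.5 11 0.4;0 0 0 25 -1.5 27 0.4;0 0 0 37 -1.5 42 0.4;0 0 0 45 -1.5 52 0.4;0 0 0 47.5 -1.5 54 0.4;0 0 0 47.5 -1.5 54 0.4;0 0 0 47.5 -1.5 54 0.4;0 0 0 47.5 -1.5 54 0.4"}}

```text
t: 18.12
tcp_pos: [539.0, -9.8, 140.2]
tcp_rot: [180.0, 40.0, 10.0]
contact_force: [0.1, -0.2, -0.6]
grip_width: 42.6
grip_force: 21.9
```

```bash
python3 - <<'E'
from fk import *
o=r.get_obs(); im=optics.snapshot("wrist"); s=optics.snapshot("scene"); t=optics.snapshot("top"); pickle.dump((o,im,s,t),open("w10.pkl","wb"))
print(o["t"],o["tcp_pos"],o["tcp_rot"],o["contact_force"])
W=cam("wrist",o)
R=Ro.from_euler("xyz",o["tcp_rot"],degrees=True); g=o["tcp_pos"]-6*R.apply([0,0,1])
for n,c in(("w",W),("s",cam("scene"))): print(n,"tips",project(c,g-[0,0,66]).round(1),"cap",project(c,[541,-10,55]).round(1))
show(im,(235,110,322,190),2)
ref=cv2.imread("pics/scene0.png")[:,:,::-1].astype(int); d=np.abs(s.astype(int)-ref).sum(2); a=cls(s)
for v in range(198,236): print(v,''.join((a[v,u] if a[v,u]!='.' else 'o') if d[v,u]>60 or a[v,u] in'BGY' else ' ' for u in range(255,300)))
E
```

```text
18.1167 [538.98671033  -9.81518067 140.20154836] [179.99271111  39.95219593   9.95596981] [ 0.08381807 -0.2000242  -0.58376198]
w tips [276.2 168.4] cap [276.9 145.7]
s tips [277.7 219.7] cap [276.7 228.8]
110 ...........:::::...........:::::::..........
112 ...........:::..............::::::..........
114 ...........::.................::::..........
116 ..........::..................:::...........
118 ..........:....................::...........
120 ............................................
122 ...................:::::....................
124 .................::xxxxx:...................
126 ................:::xxxxx:...................
128 .............:...::xxxxx:...................
130 .................::xxxxx::..::..............
132 ..............:..::BBBBB:::.................
134 ...............:::BBBBBBB:..................
136 ..............:.:BBBBBBBBB:.................
138 ................:BBBBBBBBB..................
140 .................BBBBBBBBB..................
142 .................BBBBBBBBB..................
144 .................BBBBBBBBB..................
146 ........
[... 2246 characters left out ...]
        ooooooooooo
222              ooo:::oo              oooooooooo
223               oooooo               oooooooooo
224                oooo                 ooooooooo
225                                       ooooooo
226                    ooo                 oooooo
227                   oooo                  ooooo
228                  ooooo                   oooo
229                   oo  BBB                oooo
230                  ooo BBBB                 ooo
231                   oo  BBBo                 oo
232                         oo                   
233                         ooo                  
234                 ooo     oo                   
235                oooo     oo
```

```bash
python3 - <<'E'
from fk import *
o,im,s,t=pickle.load(open("w10.pkl","rb")); a=cls(s)
def cen(a,box,ch):
    u0,v0,u1,v1=box; ys,xs=np.where(np.isin(a[v0:v1,u0:u1],list(ch))); return (xs.mean()+u0,ys.mean()+v0,len(xs))
jl=cen(a,(266,217,282,226),':x'); jr=cen(a,(278,210,290,218),':x'); cap=cen(a,(270,226,285,235),'B'); print("scene",jl,jr,cap)
w=cls(im); wl=cen(w,(245,163,262,184),'x#'); wr=cen(w,(294,163,312,184),'x#'); wc=cen(w,(260,128,292,152),'B'); print("wrist",wl,wr,wc)
W,S,T=cam("wrist",o),cam("scene"),cam("top")
J1=tri(ray(W,wl[:2]),ray(S,jr[:2])); J2=tri(ray(W,wr[:2]),ray(S,jl[:2])); C=tri(ray(W,wc[:2]),ray(S,cap[:2])); print(J1,J2,C)
print("mid-cap",(J1[0]+J2[0])/2-C[0])
tt=cls(t); 
E
```

```text
scene (np.float64(271.6), np.float64(220.9), 10) (np.float64(281.09090909090907), np.float64(213.72727272727272), 11) (np.float64(277.8), np.float64(230.0), 10)
wrist (np.float64(253.91402714932127), np.float64(173.68325791855204), 221) (np.float64(301.7330316742081), np.float64(174.79638009049773), 221) (np.float64(276.88965517241377), np.float64(140.6551724137931), 290)
(array([538.01603625,   5.83101535,  83.73260493]), [1.4618680292202368, 1.4618680292203525]) (array([543.69473873, -26.80881671,  83.47122425]), [0.5173458420478175, 0.517345842047869]) (array([544.02478871,  -9.4273393 ,  53.08421144]), [0.1714941123276985, 0.17149411232759143])
mid-cap [-3.16940122 -1.06156138 30.51770315]
```

```bash
python3 - <<'E'
from fk import *
wshift((1.5,.8,0),(1.5,.8,-20),(1.5,.8,-39))
E
```

```text
(1.5, 0.8, 0) [ 1.2 -0.5 -1. ]
(1.5, 0.8, -20) [14.1 -0.5 14.3]
(1.5, 0.8, -39) [26.3 -0.5 28.8]
```

Call:
{"api": "apply_moves", "payload": {"motion": "0 0 0 1.2 -0.5 -1 0.4;0 0 0 3.1 -0.5 1.3 0.4;0 0 0 6.3 -0.5 5.1 0.4;0 0 0 9.5 -0.5 9 0.4;0 0 0 12.7 -0.5 12.8 0.4;0 0 0 15.3 -0.5 15.8 0.4;0 0 0 17.9 -0.5 18.8 0.4;0 0 0 20.5 -0.5 22 0.4;0 0 0 23 -0.5 25 0.4;0 0 0 25 -0.5 27.4 0.4;0 0 0 26.3 -0.5 28.8 0.4;0 0 0 26.3 -0.5 28.8 0.4;0 0 0 26.3 -0.5 28.8 0.4"}}

```text
t: 19.35
tcp_pos: [539.8, -8.8, 100.1]
tcp_rot: [-180.0, 40.1, 10.0]
contact_force: [0.3, 0.3, -0.4]
grip_width: 42.6
grip_force: 21.9
```

```bash
cat >>fk.py <<'E'
def cen(a,box,ch):
    u0,v0,u1,v1=box; ys,xs=np.where(np.isin(a[v0:v1,u0:u1],list(ch))); return (xs.mean()+u0,ys.mean()+v0,len(xs))
E
python3 - <<'E'
from fk import *
o=r.get_obs(); im=optics.snapshot("wrist"); s=optics.snapshot("scene"); pickle.dump((o,im,s),open("w11.pkl","wb"))
print(o["t"],o["tcp_pos"],o["contact_force"])
show(im,(235,130,322,220),2)
show(s,(262,215,295,245),1)
E
```

```text
19.35 [539.81627504  -8.84505825 100.13876836] [ 0.26466236  0.31601212 -0.43412122]
130 .................YYYYYYYYYYYY...............
132 ...............:xYYYYYYYYYYYY:..............
134 ..............xx::.YYYYYYYY.:x:.............
136 .............::::::..YYYY..::::.:...........
138 .............:::::::::::::::::::............
140 ............::::::::::::::::::::..:.........
142 ...........::::::::::::::::::::::.:.........
144 ..........::::::::::::::::::::::::::........
146 ..........:::::::::::::::::::::::::.........
148 .........::::::::::::...:::::::::::.........
150 ..........::::::............:::::::.........
152 ..........::::................::::..........
154 ...........::..................:::..........
156 ..........::....................::..........
158 ..........:......................:..........
160 ............................................
162 ...................:::::....................
164 ...........xx:....::::::::....:x:...........
166 ..........x##:....:x:::xx:....:#x:..:.......
168 ......xxxxxx#:....:x:::xx:....x##x::x:......
170 ......xxxxxxx:....:x::::x:....x
[... 1629 characters left out ...]
................
227 .................................
228 ...................::............
229 ................BB.:::...........
230 ...............BBB..::...........
231 ...............BB................
232 .................................
233 ...............:.................
234 ...............:.................
235 ..........::::::.................
236 .........::::::..................
237 .........:::::...................
238 .........::::....................
239 .........:::.....................
240 ..........:......................
241 .................................
242 .................................
243 .................................
244 .................................
```

The jaws are level with the blue puck's neck and centred on it: wrist columns 278 for both, scene about (278,233) for both. No contact force. I release slowly.

Call:
{"api": "apply_moves", "payload": {"motion": "0 0 0 -0.6 0 -0.8 0.4;0 0 0 -0.6 0 -0.8 0.44;0 0 0 -0.6 0 -0.8 0.46;0 0 0 -0.6 0 -0.8 0.48;0 0 0 -0.6 0 -0.8 0.50;0 0 0 -0.6 0 -0.8 0.52;0 0 0 -0.6 0 -0.8 0.53;0 0 0 -0.6 0 -0.8 0.54;0 0 0 -0.6 0 -0.8 0.54"}}

```text
t: 20.2
tcp_pos: [539.9, -8.8, 101.1]
tcp_rot: [-180.0, 40.1, 10.0]
contact_force: [0.2, -0.3, 0.3]
grip_width: 51.1
grip_force: 8.1
```

```bash
python3 - <<'E'
from fk import *
o=r.get_obs(); im=optics.snapshot("wrist"); s=optics.snapshot("scene"); pickle.dump((o,im,s),open("w12.pkl","wb"))
print(o["t"],o["tcp_pos"],o["contact_force"],o["grip_width"],o["grip_force"])
show(im,(225,130,332,330),3)
E
```

```text
20.2 [539.88742781  -8.82784394 101.09946979] [ 0.20222261 -0.28748373  0.32321532] 51.08004020274919 8.112193486886099
130 ..............:YYYYYYY..............
133 .............x:.YYYYYYx:............
136 ............:::::...::::............
139 ...........:::::::::::::............
142 ..........:::::::::::::::.:.........
145 ..........:::::::::::::::::.........
148 ..........:::::::..::::::::.........
151 ..........:::..........::::.........
154 ..........::............::..........
157 ..........:..............:..........
160 ..............:x:..:................
163 ...........:xxx##:x##xx:............
166 ...........:####xxx#x#x:............
169 ...........:xxxxxxxxx#x::...........
172 ............xxxxx::xxxx::...........
175 ............xxxxBBBBxxxx:...........
178 ............x.:BBBBBB..::...........
181 ...........::.BBBBBBB:.::...........
184 ...........::xBBBBBBBBx::...........
187 ...........:::BBBBBBB::::...........
190 ...........::::BBBBBB:::............
193 ...........::::::::::::.:...........
196 ...........::::::::::..:............
199 ............::::..:::.::.........
[... 1066 characters left out ...]
xxx
280 #:..::......................::...:xx
283 #....:......:BBBBBBBB:......::....xx
286 #....::.....BBBBBBBBBB.....::.....xx
289 :.....:.....BBBBBBBBBB.....::.....xx
292 ......::....BBBBBBBBBB....::.......x
295 .......:....BBBBBBBBBB....::.......x
298 .......::...BBBBBBBBBB...::........x
301 ........:...BBBBBBBBBB...:.........:
304 x::.....::..BBBBBBBBBB..::..........
307 ::::::::::::BBBBBBBBBB.::...........
310 :......::::xBBBBBBBBBB.::...........
313 :........::xBBBBBBBBBBx:............
316 ::........xBBBBBBBBBBBx:............
319 xxxxxx::..xBBBBBBBBBBBx.............
322 #########xxxxxxxxxxxxx#xxxxxxxxxxxx:
325 #x#########################xxxxxxxxx
328 #######xx####x#######x##x#xxxxxxxxxx
```

The jaws are closed on the neck just under the cap. Opening the rest of the way and checking that it stands.

Call:
{"api": "apply_moves", "payload": {"motion": "0 0 0 0 0 0 0.55;0 0 0 0 0 0 0.56;0 0 0 0 0 0 0.58;0 0 0 0 0 0 0.62;0 0 0 0 0 0 0.7;0 0 0 0 0 0 0.8;0 0 0 0 0 0 0.8;0 0 0 0 0 0 0.8"}}

```text
t: 20.97
tcp_pos: [539.9, -8.7, 101.1]
tcp_rot: [-180.0, 40.1, 10.0]
contact_force: [0.6, 0.8, 0.3]
grip_width: 75.2
grip_force: 0.0
```

```bash
python3 - <<'E'
from fk import *
o=r.get_obs(); im=optics.snapshot("wrist"); s=optics.snapshot("scene"); pickle.dump((o,im,s),open("w13.pkl","wb"))
print(o["t"],o["contact_force"],o["grip_width"])
show(im,(225,154,332,325),4)
t=optics.snapshot("top"); L,_=blobs(t,[98,100,35],[132,255,255],(270,180,310,235)); print(L)
R=Ro.from_euler("xyz",o["tcp_rot"],degrees=True); wshift(*(tuple((R.apply([0,0,-d]))) for d in (60,120)))
E
```

```text
20.9667 [0.55259041 0.75754897 0.29409804] 75.1547227929687
154 ........:..........:.......
158 ...........::......:.......
162 .........:x##xx#xx.........
166 .........x###xxx#x:........
170 .........xxxxxxxxx:........
174 .........:xxxBBxxx:........
178 .........:::BBBB..:........
182 .........::BBBBBB:x........
186 .........x:BBBBBB::........
190 .........x::BBBB::.........
194 .........::::::::..........
198 .........:::::::::.........
202 .........:::.:::.:.........
206 ...........::x:............
210 ...........:::x............
214 ..........::x:::...........
218 .........:x.:x:::..........
222 ........::..xGG:::.:.......
226 .......::..:GGGG:::::......
230 ...#..:::...GGGG.:::::..x..
234 ...#x:::...........:::::#..
238 ...#x::.............::xx#..
242 ...#xx...............:x##..
246 ...##:................x##..
250 ...##:................x##..
254 ...##:................x##..
258 ...##.................x##..
262 ...##.................:##..
266 ...x#.................:##..
270 ...:x.................:#:..
274 ....:.................x:...
278 ....:.................::...
282 ....::....:BBBBBBB....:....
286 .....:....:BBBBBBB....:....
290 ......:...:BBBBBBB...:.....
294 ......::..:BBBBBBB..::.....
298 .......:..:BBBBBBB..:......
302 .......::.BBBBBBBB.::......
306 x::::::::.BBBBBBBB.:.......
310 :....::::xBBBBBBBBx:.......
314 :........xBBBBBBBBx........
318 xxx::....xBBBBBBBBx........
322 #######xx#xBBxBBBB#xxxxxxx:
[(array([285.5, 204.8]), [281, 196, 11, 19, 155])]
(np.float64(38.03629637507298), np.float64(6.646867998275264), np.float64(45.924495684559375)) [  0.   0. -60.]
(np.float64(76.07259275014596), np.float64(13.293735996550527), np.float64(91.84899136911875)) [   0.    0. -120.]
```

The tweezers stand clipped on the puck. Backing out along the tool axis.

Call:
{"api": "apply_moves", "payload": {"motion": "0 0 0 0 0 -12 0.8;0 0 0 0 0 -30 0.8;0 0 0 0 0 -60 0.8;0 0 0 0 0 -95 0.8;0 0 0 0 0 -130 0.8;0 0 0 0 0 -150 0.8;0 0 0 0 0 -150 0.8;0 0 0 0 0 -150 0.8"}}

```text
t: 21.78
tcp_pos: [626.1, 6.5, 211.9]
tcp_rot: [-179.9, 39.1, 10.1]
contact_force: [-0.6, 0.5, 0.0]
grip_width: 75.2
grip_force: 0.0
```

```bash
python3 - <<'E'
from fk import *
G=Ro.from_euler("xyz",[180,0,100],degrees=True)
deltaP([541,-10,250],G,"V")
R=Ro.from_euler("xyz",r.get_obs()["tcp_rot"],degrees=True); print((R.inv()*Ro.from_euler("xyz",[180,0,55],degrees=True)).as_rotvec(degrees=True))
s=ik(np.array([541,-10,250]),G,[r.get_obs()["joint_pos"]]); print(s.cost,s.x.round())
wshift((-20,0,60),(-75,-15,57))
E
```

```text
V turn [-30.6  30.5 -86.2] shift [-91.3   1.4  25. ] rows 13.5 tcp [626.1   6.5 211.9] [-179.9   39.1   10.1] q [ -9.  62.  12.  44.  -4. 113. -80.]
[-15.37173074  36.97399877 -43.18396459]
0.031188815089689605 [ 10.  25. -19. 101.   9.  55.  -1.]
(-20, 0, 60) [-53.1  -3.5 -34.2]
(-75, -15, 57) [-95.3   1.7   3.9]
```

Call:
{"api": "apply_moves", "payload": {"motion": "-2 2 -5.6 -15 -1 -10 0.8;-4.2 4.2 -11.8 -30 -2 -20 0.8;-6.4 6.4 -18 -45 -3 -30 0.8;-8.6 8.6 -24.3 -56 -3 -32 0.8;-10.8 10.8 -30.5 -60 -2.5 -28 0.8;-13 13 -36.7 -65 -2 -22 0.8;-15.2 15.2 -43 -69 -1.5 -15 0.8;-17.4 17.4 -49.2 -74 -1 -8 0.8;-19.6 19.6 -55.4 -78 -0.5 0 0.8;-21.8 21.8 -61.6 -82 0 8 0.8;-24 24 -67.8 -85 0.5 14 0.8;-26.2 26.2 -74 -88 1 19 0.8;-28.4 28.4 -80.2 -90 1.2 23 0.8;-30.6 30.5 -86.2 -91.3 1.4 25 0.8;-30.6 30.5 -86.2 -91.3 1.4 25 0.8;-30.6 30.5 -86.2 -91.3 1.4 25 0.8;-30.6 30.5 -86.2 -91.3 1.4 25 0.8"}}

```text
t: 23.2
tcp_pos: [540.2, -9.5, 248.4]
tcp_rot: [-179.6, 0.1, 99.9]
contact_force: [-1.3, 0.2, 0.3]
grip_width: 75.0
grip_force: 0.0
```

```bash
python3 - <<'E'
from fk import *
o=r.get_obs(); im=optics.snapshot("wrist"); s=optics.snapshot("scene"); pickle.dump((o,im,s),open("w14.pkl","wb"))
print(o["t"],o["tcp_pos"],o["tcp_rot"],np.round(o["joint_pos"]))
c=cam("wrist",o); print(project(c,[541,-10,151]),project(c,[541,-10,55]))
L,m=blobs(im,[98,100,35],[132,255,255],(230,150,330,260)); print(L)
L,m2=blobs(s,[98,80,35],[132,255,255],(255,160,300,235),5); print(L,project(cam("scene"),[541,-10,140]))
show(im,(230,150,330,260),3)
E
```

```text
23.2 [540.15874334  -9.49016787 248.41531082] [-1.79644077e+02  1.46407330e-01  9.98931366e+01] [  7.  25. -14. 101.   7.  56.   1.]
[277.78839049 206.91932478] [277.81556992 184.53539707]
[(array([279.9, 204.3]), [264, 193, 33, 22, 586])]
[(array([279.3, 192.7]), [273, 190, 12, 6, 33])] [277.01405923 194.64631358]
150 ::::::::::::::::::::::::::::::....
153 :::::::::::::::::::::::::::::::...
156 ::::::::::::::::::.::::::::::::...
159 ::::::::::::::::...::::::::::::...
162 ::::::::::::::::...::::::::::::...
165 :::::::::::::::::..::::::::::::...
168 ::xx:::::::::xx####xx::::::::x::..
171 ::::x::::::::x######x:::::::x:::..
174 :::::::::::::x##x####::::::x::::..
177 :::::x:::::::xxxxxxxx:::::::::::..
180 GG:::::::::::::xxxx:::::::::::YYY.
183 GGx::::::::::::xxxx:::::::::::YYYY
186 GG:::::::::::::xxxx:::::::::::YYYY
189 Gx:::::::::::::xxxx::::::::::::YY.
192 :::.........xxxxxxx:::......::::..
195 ...........:BB###x##BB:...........
198 ...........:BBBBBBBBBBB...........
201 ...........:BBBBBBBBBBB...........
204 ...........:BBBBBBBBBBB...........
207 ...........:BBBBBBBBBBB...........
210 ...........:BBBBBBBBBBB...........
213 .............xBBBBBB:.............
216 .............x#xxxx#..............
219 .............::::::x..............
222 ..................................
225 ..................................
228 ..................................
231 ..................................
234 ..................................
237 ..................................
240 ..................................
243 ..................................
246 ..................................
249 ..................................
252 ..................................
255 ..................................
258 ..................................
```

```bash
python3 - <<'E'
from fk import *
o,im,s=pickle.load(open("w14.pkl","rb")); c=cam("wrist",o)
_,m=blobs(im,[98,100,35],[132,255,255],(230,190,330,216)); print(cv2.minAreaRect(cv2.findNonZero(m)))
print(tri(ray(c,(279.9,204.3)),ray(cam("scene"),(279.3,192.7))))
p=plane(c,(280,204),151); print(p)
show(s,(265,182,292,205),1)
deltaP([p[0],p[1],122],Ro.from_euler("xyz",[180,0,100],degrees=True))
E
```

```text
((280.0, 203.5), (21.0, 32.0), 90.0)
(array([543.68337464,  -7.91963267, 145.27528074]), [1.3219974443340694, 1.3219974443341929])
[542.4608366   -7.02485904 151.        ]
182 ...........................
183 ...........................
184 ...........................
185 ...........................
186 ...........................
187 ...:.......................
188 ::::::::...................
189 ::::::::...................
190 :::::::....................
191 ::::::.....................
192 :::::::::..................
193 ::::::::::::...BBBB........
194 ::::::::::::::.BBBBB.......
195 x:::::::::::::.............
196 :::::::.:.:::::............
197 ::::::::..:::::..:.........
198 :::::::....::::::..........
199 ..::::::.:::::.:.:.:.......
200 ......:....:..::.:::.......
201 ........:......:::::::.....
202 ..................:::::....
203 ................:::::::....
204 ................:::::::....
 turn [-0.3  0.1  0. ] shift [  1.6   3.  126.3] rows 3.0 tcp [540.5  -8.7 248.4] [-1.797e+02  1.000e-01  1.000e+02] q [  7.  25. -14. 101.   7.  56.   1.]
```

Call:
{"api": "apply_moves", "payload": {"motion": "-0.3 0 0 1.5 2.5 20 0.7;-0.3 0 0 1.5 2.5 55 0.65;-0.3 0 0 1.5 2.5 90 0.65;-0.3 0 0 1.5 2.5 112 0.65;-0.3 0 0 1.5 2.5 122 0.65;-0.3 0 0 1.5 2.5 125 0.65;-0.3 0 0 1.5 2.5 125 0.65;-0.3 0 0 1.5 2.5 125 0.55;-0.3 0 0 1.5 2.5 125 0.48;-0.3 0 0 1.5 2.5 125 0.43", "squeeze": 10}}

```text
t: 24.13
tcp_pos: [542.7, -8.0, 125.1]
tcp_rot: [179.8, 0.2, 100.1]
contact_force: [-0.5, 0.2, 0.1]
grip_width: 44.4
grip_force: 0.0
```

```bash
python3 - <<'E'
from fk import *
o=r.get_obs(); im=optics.snapshot("wrist"); pickle.dump((o,im),open("w15.pkl","wb"))
print(o["t"],o["tcp_pos"],o["tcp_rot"],o["contact_force"],o["grip_width"])
show(im,(190,170,370,330),4)
E
```

```text
24.1333 [542.66434368  -8.02118536 125.06305201] [1.79841619e+02 1.58817601e-01 1.00055793e+02] [-0.46763971  0.21820799  0.13106134] 44.373417692015416
170 .............................................
174 .............................................
178 .............................................
182 .............................................
186 ....:::::..........:::::..........:::........
190 ..:::xx:::.......:.:::x::........::::::......
194 ..::..::x::.......:::.::::......::x::::......
198 .:......:x:.....:.#x###xxx:.....:x:.....:....
202 .........x:.....::########:.....x:...........
206 ..::x:...:::....::########:.....:...::.......
210 ..:GGG:..:::....::########x.....:..::YY......
214 .:GGGG:..::.....:x##::::##x....::..:YYYY.....
218 .:GGGG:..::......:::::::x::.....:..:YYYY.....
222 ..GGGG:.::.........::::::........:..YYYY.....
226 ...::.:............:::::.....................
230 ....................::::.....................
234 ....................::::.....................
238 .........:xx........::::........xx:..........
242 .......xxxxx.......:::::.......:xxx::......
[... 352 characters left out ...]

274 ...xxxxxx###...BBBBBBBBBBBBBB...###:::::x....
278 ..:xxxxxx##:...BBBBBBBBBBBBBB...x#xx::::x:...
282 ..xxxxxx###.......xBBBBBBB.......#xx::::xx...
286 .:xxxxxx###......................#xx:::xxx:..
290 .xxxxxxx###......................#xx::::xxx.#
294 xxxxxxx###:......................xxxx:::xxxx#
298 xxxxxxx###........................xxx::xxxxx#
302 xxxxxxx###........................xxx::xxxxx#
306 xxxxxxx###........................xxx::xxxxx#
310 xxxxxxx##:........................xxx::xxxxxx
314 xxxxxxx##..........................xx:xxxxxxx
318 xxxxxxx##..........................xx:xxxxxxx
322 #########xxxxxxxxxxxxxxxxxxxxxxxxxxxxxxx#####
326 ############################xxxxxxxxxxxxx###x
```

Call:
{"api": "apply_moves", "payload": {"motion": "0 0 0 0 0.8 0 0.44;0 0 0 0 0.8 0 0.38;0 0 0 0 0.8 0 0.33;0 0 0 0 0.8 0 0.28;0 0 0 0 0.8 0 0.25;0 0 0 0 0.8 0 0.25", "squeeze": 10}}

```text
t: 24.68
tcp_pos: [542.6, -7.9, 123.9]
tcp_rot: [180.0, 0.1, 100.1]
contact_force: [-0.7, -0.9, 3.2]
grip_width: 31.9
grip_force: 10.0
```

Call:
{"api": "apply_moves", "payload": {"motion": "0 0 0 0 0 0 0.25;0 0 0 0 0 0 0.25;0 0 0 0 0 0 0.25;0 0 0 0 0 0 0.25", "squeeze": 40}}

```text
t: 25.02
tcp_pos: [542.6, -7.9, 123.9]
tcp_rot: [180.0, 0.1, 100.1]
contact_force: [0.0, -0.2, 3.6]
grip_width: 31.4
grip_force: 40.0
```

Call:
{"api": "apply_moves", "payload": {"motion": "0 0 0 0 0 -2 0.25;0 0 0 0 0 -5 0.25;0 0 0 0 0 -9 0.25;0 0 0 0 0 -15 0.25;0 0 0 0 0 -25 0.25;0 0 0 0 0 -40 0.25;0 0 0 0 0 -60 0.25;0 0 0 0 0 -80 0.25;0 0 0 0 0 -90 0.25;0 0 0 0 0 -90 0.25;0 0 0 0 0 -90 0.25"}}

```text
t: 25.93
tcp_pos: [542.4, -7.8, 214.1]
tcp_rot: [179.9, 0.1, 100.1]
contact_force: [0.7, -0.4, -1.8]
grip_width: 32.2
grip_force: 40.0
```

```bash
python3 - <<'E'
from fk import *
o=r.get_obs(); im=optics.snapshot("wrist"); s=optics.snapshot("scene"); pickle.dump((o,im,s),open("w16.pkl","wb"))
print(o["t"],o["tcp_pos"],o["contact_force"],o["grip_width"])
show(im,(200,170,352,290),4)
show(s,(255,165,300,250),2)
S=cam("scene");x=o["tcp_pos"]; print([project(S,[x[0],x[1],x[2]+d]).round() for d in(19,-78,-115)])
deltaP([500,-322,x[2]],Ro.from_euler("xyz",[180,0,70],degrees=True),"W")
E
```

```text
25.9333 [542.43406159  -7.78361362 214.08343109] [ 0.68766701 -0.43575836 -1.76171036] 32.15540894327065
170 :...::::::.::.:..::::.....:.::::......
174 .::::::::::::..::.:.::....::::::......
178 ::.::...:x::...::..::.....::x:..:.....
182 .::::.:.::::..::....:.....::::........
186 :::::GG:..:::::::::::::..::::::Y......
190 ::::xGGG.:::..:::::x::::.:::::YYY.....
194 .::::GGx:::.:.::x:::::::..::.:YYY.....
198 ....:::::::.:.::xxxxx:x....:.::Y......
202 ...............x#######x..............
206 ...............#########..............
210 ...............#########..............
214 ...............##xxxxx##..............
218 ...............:xxxxxxxx..............
222 .................xxxxx................
226 .................xxxx:................
230 .................:xxx:................
234 .................xxxx:................
238 ..........xx:....xx:x:....:xx.........
242 .......:xxxxx....xxx::....xxxxx:......
246 .......xxxxx#BBBBxxxxxBBBB#xxxxx......
250 ......:xxxx#BBBBBxxxxxBBBBB#xxxx:.....
254 ......xxxxx#BBBx##x####xBBB#xxxxx.....
258 ......xxxxx#BBBBBBBBBBBBBBB#xxxxx.....
262 ..
[... 1022 characters left out ...]

217 .......................
219 .......................
221 :::....................
223 ::.....................
225 .:.....................
227 .......................
229 .......................
231 .......................
233 .......................
235 .......................
237 :.::...................
239 .....................Y.
241 .......................
243 .......................
245 .......................
247 .......................
249 .......................
[array([279., 154.]), array([278., 196.]), array([278., 211.])]
W turn [-0.1  0.1 30.1] shift [-302.1  -95.8   -0.5] rows 7.6 tcp [541.5  -7.8 212.8] [-1.799e+02  1.000e-01  1.001e+02] q [  7.  27. -14. 104.   8.  50.  -0.]
```

The blue puck is out of the tray, hanging from the tweezers. I carry it past the well to get an unobstructed look at the well.

```bash
python3 - <<'E'
from fk import *
deltaP([480,-378,214],Ro.from_euler("xyz",[180,0,70],degrees=True),"W")
E
```

```text
W turn [-0.1  0.1 30.1] shift [-3.537e+02 -1.253e+02 -3.000e-01] rows 9.0 tcp [541.5  -7.8 212.8] [-1.799e+02  1.000e-01  1.001e+02] q [  7.  27. -14. 104.   8.  50.  -0.]
```

Call:
{"api": "apply_moves", "payload": {"motion": "0 0 2 -10 -3.5 0 0.25;0 0 4 -30 -10.6 0 0.25;0 0 7 -57 -20 0 0.25;0 0 10 -87 -31 0 0.25;0 0 13 -117 -41 0 0.25;0 0 16 -147 -52 0 0.25;0 0 19 -177 -63 0 0.25;0 0 22 -207 -73 0 0.25;0 0 25 -237 -84 0 0.25;0 0 28 -267 -95 0 0.25;0 0 30 -295 -104 0 0.25;0 0 30 -320 -113 0 0.25;0 0 30 -338 -120 0 0.25;0 0 30 -350 -124 0 0.25;0 0 30 -354 -125 0 0.25;0 0 30 -354 -125 0 0.25;0 0 30 -354 -125 0 0.25;0 0 30 -354 -125 0 0.25"}}

```text
t: 27.53
tcp_pos: [481.9, -376.2, 214.3]
tcp_rot: [179.9, 0.0, 70.2]
contact_force: [-0.1, 0.8, -0.3]
grip_width: 31.7
grip_force: 40.0
```

```bash
python3 - <<'E'
from fk import *
o=r.get_obs(); im=optics.snapshot("wrist"); s=optics.snapshot("scene"); t=optics.snapshot("top"); pickle.dump((o,im,s,t),open("w17.pkl","wb"))
print(o["t"],o["tcp_pos"],o["tcp_rot"],o["contact_force"],o["grip_width"])
c=cam("wrist",o); uv=project(c,[500,-322,50]); print(uv)
u,v=uv.astype(int)
show(im,(u-40,max(v-40,0),u+41,v+41),2)
L,m=blobs(im,[95,70,30],[135,255,255],(u-35,max(v-35,0),u+35,v+35),20); print(L); e=cv2.fitEllipse(cv2.findNonZero(m)); print(e); 
print(plane(c,e[0],50))
E
```

```text
27.5333 [ 481.87669967 -376.16803992  214.34113718] [1.79949474e+02 3.13930913e-02 7.01979381e+01] [-0.06212272  0.81248562 -0.26980342] 31.733467418573802
[274.83960442 136.01211074]
 96 .........................................
 98 .........................................
100 .........................................
102 .........................................
104 .........................................
106 .........................................
108 .........................................
110 .........................................
112 .........................................
114 .........................................
116 .................BBBBBBB.................
118 ...............B.........B...............
120 ..............B...........B..............
122 ..................::::::...B.............
124 ............B..:::::::::::..B............
126 ...........B..:::::::::::::..............
128 ..............::::::::::::x..B...........
130 .............:::::::::::::x:.............
132 ..........B..::::::.Y.::::x:.............
134 ..........B..:::::.YYY.::::x..B.......
[... 468 characters left out ...]
..................BBBB...................
158 .........................................
160 .........................................
162 .........................................
164 .........................................
166 .........................................
168 .........................................
170 .........................................
172 .........................................
174 .........................................
176 .........................................
[(array([273.9, 135.5]), [253, 115, 42, 43, 247])]
((273.80743408203125, 135.75140380859375), (39.986976623535156, 40.733795166015625), 167.9530029296875)
[ 499.08159328 -321.38422135   50.        ]
```

```bash
python3 - <<'E'
from fk import *
o,im,s,t=pickle.load(open("w17.pkl","rb"))
x=o["tcp_pos"]; W,S,T=cam("wrist",o),cam("scene"),cam("top")
for n,c in(("w",W),("s",S),("t",T)): print(n,[project(c,x+[0,0,-d]).round(1) for d in(-19,78,86,115)])
def dump(im,box,st):
    u0,v0,u1,v1=box; h=cv2.cvtColor(im,cv2.COLOR_RGB2HSV)
    for v in range(v0,v1,st): print(v,' '.join(f"{h[v,u,2]:3d}" for u in range(u0,u1,st)))
dump(im,(246,180,308,236),3)
u,v=project(S,x+[0,0,-95]).astype(int); print("scene",u,v); dump(s,(u-18,v-20,u+20,v+16),2)
u,v=project(T,x+[0,0,-95]).astype(int); print("top",u,v); dump(t,(u-24,v-20,u+24,v+22),2)
E
```

```text
w [array([276.6, 264.4]), array([276.3, 212.5]), array([276.3, 209.8]), array([276.2, 201.2])]
s [array([ 91. , 206.8]), array([101.1, 253.4]), array([101.9, 257. ]), array([104.8, 269.8])]
t [array([522.7, 227.3]), array([493.8, 237.4]), array([491.7, 238.1]), array([484.5, 240.6])]
180 104 103 104 102 103 103 102 103 104 105 106 104 104 103 152 176 174 175 174 126 104
183 103 103 103 103 105 103 104 102 104 105 104 104 103 104 143 175 175 177 175 128 105
186 104 104 104 104 104 102 102 102 102  98  96 100 104 104 147 175 175 175 175 126 104
189 104 104 105 104 102 103 102  96  90  80  80  81  90  93 138 175 174 176 175 136 104
192 103 104 104 104 102 102  87  72  69  75  76  73  70  72 117 173 175 174 175 117 103
195 104 103 105 104 103  91  72  88 101 103 103 102 100  85  69 145 175 175 175 123 102
198 103 102 104 104 102  53  55  61  47  45  47  50  72  72  62  82 169 175 175 118 102
201 103 103 103 104  96  20  17  15  17  15  14  16  12  17  19  25 151 174 172 121 103
204 102 103 102 105  88  19  15  17  15  17  16  13  19  15  13  18 140 174 165 109 104
207 103 102 103 103  85
[... 3722 characters left out ...]

246  86  86  85  87  85  85  85  84  84  58  60  61  80  82  80  82 107 138 134 135 135 134 134 133
248  84  86  84  86  84  86  84  85  85  71  78  66  55 100 141 139 135 135 135 136 134 135 132 134
250  83  86  83  83  85  86  85  84  86  86  86  86  79 139 136 134 136 135 131 135 136 135 134 134
252  85  86  87  87  85  84  85  86  83  85  85  84  79 139 136 135 134 130 133 136 135 135 134 135
254  83  85  86  85  85  86  84  83  85  85  83  83  75 136 136 137 136 133 134 134 135 137 135 136
256  86  86  86  86  87  86  86  85  86  84  83  81 147 137 138 136 136 136 136 136 135 136 135 133
258  86  84  86  85  87  86  86  86  85  83  83  84  78 140 135 135 136 136 135 137 135 136 136 134
```

```bash
python3 - <<'E'
from fk import *
deltaP([500.7,-320.1,182],Ro.from_euler("xyz",[180,0,70],degrees=True),"W")
E
```

```text
W turn [0.1 0.1 0.2] shift [59.8 -1.5 32.5] rows 1.6 tcp [ 481.8 -376.8  214.6] [1.799e+02 1.000e-01 7.020e+01] q [38. 32. -4. 93.  2. 55. 13.]
```

Call:
{"api": "apply_moves", "payload": {"motion": "0 0 0 10 0 0 0.25;0 0 0 25 -1 0 0.25;0 0 0 40 -1 0 0.25;0 0 0 52 -1 5 0.25;0 0 0 58 -1 15 0.25;0 0 0 60 -1 25 0.25;0 0 0 60 -1 32 0.25;0 0 0 60 -1 32 0.25;0 0 0 60 -1 32 0.25;0 0 0 60 -1 32 0.25"}}

```text
t: 28.52
tcp_pos: [500.4, -322.4, 182.3]
tcp_rot: [179.9, 0.1, 70.0]
contact_force: [-0.6, 0.3, -1.9]
grip_width: 31.8
grip_force: 40.0
```

```bash
python3 - <<'E'
from fk import *
o=r.get_obs(); im=optics.snapshot("wrist"); s=optics.snapshot("scene"); pickle.dump((o,im,s),open("w18.pkl","wb"))
print(o["t"],o["contact_force"]); deltaP([500.7,-320.1,182],Ro.from_euler("xyz",[180,0,70],degrees=True))
print("ring pred",project(cam("wrist",o),[499.4,-321.5,50]),project(cam("scene"),[499.4,-321.5,50]))
h=cv2.cvtColor(im,cv2.COLOR_RGB2HSV)
a=cls(im); 
for v in range(160,226,2): print(v,''.join(a[v,236:320:2]),' '.join(f"{x}" for x in h[v,252:304:4,2]))
show(s,(115,255,165,300),1)
E
```

```text
28.5167 [-0.57928377  0.32595426 -1.88528623]
 turn [0.1 0.1 0. ] shift [ 2.  -0.8  0.7] rows 0.1 tcp [ 500.7 -322.3  182.7] [1.799e+02 1.000e-01 7.000e+01] q [32. 33. -4. 98.  3. 50.  7.]
ring pred [274.86217844 195.97027655] [139.48919882 282.93817141]
160 .......................................... 111 112 125 149 183 186 186 185 186 186 185 185 185
162 .......................................... 110 111 110 113 141 177 183 185 183 185 185 187 186
164 .......................................... 110 110 111 112 113 132 149 173 160 161 185 185 185
166 .......................................... 111 111 110 112 111 112 110 120 118 120 170 186 186
168 .......................................... 111 111 109 110 111 110 111 110 110 110 157 180 184
170 .......................................... 111 111 110 109 111 110 111 111 109 110 132 136 149
172 .......................................... 110 110 108 108 109 110 110 111 111 112 114 112 112
174 .................::::::................... 108 109 109 110 100 96 97 98 107 111 113 113 112
176 ..............::BBBBBBB::................. 109 110 1
[... 3983 characters left out ...]
......::::::::::::......................
288 ...................::::::..B......................
289 ..................................................
290 ..................................................
291 ..................................................
292 ..................................................
293 ..................................................
294 ..................................................
295 ..................................................
296 ..................................................
297 ..................................................
298 .................................................B
299 ...............................................BBB
```

Call:
{"api": "apply_moves", "payload": {"motion": "0 0 0 2 -1 0 0.25;0 0 0 2 -1 3 0.25;0 0 0 2 -1 6 0.25;0 0 0 2 -1 8 0.25;0 0 0 2 -1 10 0.25;0 0 0 2 -1 11.5 0.25;0 0 0 2 -1 13 0.25;0 0 0 2 -1 14 0.25;0 0 0 2 -1 15 0.25;0 0 0 2 -1 15 0.25"}}

```text
t: 29.45
tcp_pos: [500.3, -319.2, 167.2]
tcp_rot: [179.9, 0.1, 70.1]
contact_force: [-0.3, -0.3, -1.6]
grip_width: 31.3
grip_force: 40.0
```

Call:
{"api": "apply_moves", "payload": {"motion": "0 0 0 0 0 1 0.25;0 0 0 0 0 2 0.25;0 0 0 0 0 3 0.25;0 0 0 0 0 4 0.25;0 0 0 0 0 4 0.25"}}

```text
t: 29.87
tcp_pos: [500.3, -319.4, 163.3]
tcp_rot: [179.9, 0.1, 70.1]
contact_force: [0.3, -0.7, -1.2]
grip_width: 31.7
grip_force: 40.0
```

```bash
python3 - <<'E'
from fk import *
o=r.get_obs(); im=optics.snapshot("wrist"); s=optics.snapshot("scene"); pickle.dump((o,im,s),open("w19.pkl","wb"))
print(o["t"],o["tcp_pos"],o["contact_force"],o["torque"])
h=cv2.cvtColor(im,cv2.COLOR_RGB2HSV); a=cls(im)
for v in range(170,222,2): print(v,''.join(a[v,236:320:2]),' '.join(f"{x}" for x in h[v,252:304:4,2]))
E
```

```text
29.8667 [ 500.34154396 -319.4329926   163.28418996] [ 0.29189713 -0.73408953 -1.18063191] [-0.21784943  0.11088005  0.04549388]
170 .......................................... 112 113 111 113 114 112 111 111 113 113 113 179 188
172 .......................................... 112 110 111 112 112 112 110 111 112 112 112 141 178
174 .......................................... 112 110 111 111 112 112 110 111 113 112 111 111 123
176 .......................................... 111 111 110 109 112 111 109 111 111 112 111 112 111
178 .......................................... 110 110 109 110 111 110 111 113 110 111 112 113 113
180 ...................:::.................... 111 110 109 109 108 100 96 102 110 111 113 115 113
182 ...............:::BBBBB:::................ 111 110 111 106 93 94 90 94 95 110 114 112 113
184 .............::BB:::::::BB:............... 110 110 109 92 90 91 92 92 90 94 114 114 113
186 ............:BB:::::::::::B:.............. 110 111 96 89 88 89 87 88 89 90 102 143 149
188 ...........:B::::::::::::::B:............. 110 106 90 91 84 95 95 96 92 93 92 180 184
190 ........
[... 715 characters left out ...]
.:B::#################..B.......... 94 96 37 17 16 15 17 16 16 17 20 133 166
208 ........:B::#################:.B.......... 95 93 32 16 17 18 15 14 14 17 22 138 170
210 ........:B::#################xB........... 99 95 25 17 18 16 20 13 15 14 20 122 181
212 .........:::#################BB........... 105 91 24 18 31 33 32 28 22 20 18 121 186
214 .........:BB####x:::::::x####B............ 110 90 22 19 58 71 70 72 60 15 19 143 189
216 ..........:B####x:::::::x####:............ 111 93 24 22 64 77 79 76 67 20 16 157 188
218 ..........::xxxxx:::::::xxxxx............. 110 98 63 61 68 76 76 77 67 55 49 177 167
220 ...........::..:::::::::::..:............. 112 110 97 107 75 77 76 76 75 104 94 142 117
```

Call:
{"api": "apply_moves", "payload": {"motion": "0 0 0 0 0 1 0.25;0 0 0 0 0 2 0.25;0 0 0 0 0 3 0.25;0 0 0 0 0 4 0.25;0 0 0 0 0 4 0.25"}}

```text
t: 30.38
tcp_pos: [500.3, -319.3, 159.1]
tcp_rot: [179.9, 0.1, 70.1]
contact_force: [0.6, -1.1, -0.5]
grip_width: 32.1
grip_force: 40.0
```

Call:
{"api": "apply_moves", "payload": {"motion": "0 0 0 0 0 0.5 0.25;0 0 0 0 0 1 0.25;0 0 0 0 0 1.5 0.25;0 0 0 0 0 2 0.25;0 0 0 0 0 2 0.25;0 0 0 0 0 2 0.25"}}

```text
t: 30.88
tcp_pos: [500.4, -319.3, 157.3]
tcp_rot: [179.9, 0.1, 70.1]
contact_force: [-0.4, -1.2, -0.9]
grip_width: 31.7
grip_force: 40.0
```

```bash
python3 - <<'E'
from fk import *
o=r.get_obs(); im=optics.snapshot("wrist"); s=optics.snapshot("scene"); pickle.dump((o,im,s),open("w20.pkl","wb"))
print(o["t"],o["tcp_pos"],o["contact_force"],o["torque"])
h=cv2.cvtColor(im,cv2.COLOR_RGB2HSV); a=cls(im)
for v in range(178,222,2): print(v,''.join(a[v,236:320:2]),' '.join(f"{x}" for x in h[v,252:304:4,2]))
L,_=blobs(s,[98,70,35],[132,255,255],(110,220,170,300),5); print(L)
show(s,(118,250,165,296),1)
E
```

```text
30.8833 [ 500.43939796 -319.29265374  157.33789447] [-0.35266034 -1.15037947 -0.85677136] [-0.24616538  0.19050825 -0.01762068]
178 .......................................... 111 111 110 111 112 110 111 112 112 112 112 114 112
180 .......................................... 111 109 110 110 111 111 111 113 111 112 113 114 113
182 .................::::::................... 111 110 110 110 104 94 94 96 108 111 114 114 114
184 ...............::BBBBBBB::................ 111 110 111 101 91 90 93 90 92 106 115 115 114
186 .............:BB:::::::::B::.............. 111 110 105 92 90 90 90 90 92 93 112 117 116
188 ............:B::::::::::::BB:............. 110 111 95 91 93 94 92 95 95 91 96 133 156
190 ...........:B:::::::::::::::B............. 110 104 92 96 92 81 77 80 92 91 90 158 186
192 ..........:B:::::::::::::::::B............ 110 94 92 94 77 77 80 75 77 94 87 151 188
194 .........:B:::::::.....::::::B............ 109 90 95 81 83 103 105 100 82 82 90 122 189
196 .........:::::::.........:::::B........... 105 89 92 79 105 106 108 109 107 75 95 97 187
198 ........:B::xxx::xxxxxx:::xx::B...
[... 2856 characters left out ...]
...::::.................
283 ..............:......::.:.::::.................
284 ............::.:....:....:::::.................
285 .............:.::..:::...:::::.................
286 .............:.::::::::::::::..................
287 ................::::::::::.....................
288 .................:::::.B.......................
289 ...............................................
290 ...............................................
291 ...............................................
292 ...............................................
293 ...............................................
294 ...............................................
295 ...............................................
```

Call:
{"api": "apply_moves", "payload": {"motion": "0 0 0 0 0 0.7 0.25;0 0 0 0 0 1.4 0.25;0 0 0 0 0 2.1 0.25;0 0 0 0 0 2.8 0.25;0 0 0 0 0 3.5 0.25;0 0 0 0 0 4 0.25;0 0 0 0 0 4 0.25"}}

```text
t: 31.57
tcp_pos: [500.4, -319.3, 153.2]
tcp_rot: [179.9, 0.1, 70.1]
contact_force: [-0.0, -1.3, -0.5]
grip_width: 31.8
grip_force: 40.0
```

```bash
python3 - <<'E'
from fk import *
o,im,s=pickle.load(open("w20.pkl","rb")); S=cam("scene")
for z in(80,85,90,95): print(z,project(S,[499.6,-321.5,z]).round(1))
E
```

```text
80 [137.2 270.6]
85 [136.8 268.5]
90 [136.4 266.4]
95 [136.  264.2]
```

Call:
{"api": "apply_moves", "payload": {"motion": "0 0 0 -0.6 0 0.7 0.25;0 0 0 -0.6 0 1.4 0.25;0 0 0 -0.6 0 2.1 0.25;0 0 0 -0.6 0 2.8 0.25;0 0 0 -0.6 0 3 0.25;0 0 0 -0.6 0 3 0.25"}}

```text
t: 32.07
tcp_pos: [500.6, -319.9, 150.9]
tcp_rot: [179.9, 0.1, 70.1]
contact_force: [-1.4, -1.0, 4.3]
grip_width: 31.8
grip_force: 40.0
```

Call:
{"api": "apply_moves", "payload": {"motion": "0 0 0 0 0 0.5 0.25;0 0 0 0 0 1 0.25;0 0 0 0 0 1 0.25;0 0 0 0 0 1 0.25"}}

```text
t: 32.4
tcp_pos: [500.4, -319.9, 149.4]
tcp_rot: [179.9, 0.1, 70.1]
contact_force: [-0.9, -0.2, 3.1]
grip_width: 31.5
grip_force: 40.0
```

Call:
{"api": "apply_moves", "payload": {"motion": "0 0 0 0 0 0.5 0.25;0 0 0 0 0 1 0.25;0 0 0 0 0 1 0.25;0 0 0 0 0 1 0.25"}}

```text
t: 32.73
tcp_pos: [500.2, -319.7, 147.9]
tcp_rot: [179.9, 0.1, 70.1]
contact_force: [1.0, -0.9, 0.3]
grip_width: 31.8
grip_force: 40.0
```

```bash
cat >>fk.py <<'E'
def capz():
    o=r.get_obs(); s=optics.snapshot("scene"); S=cam("scene")
    L,_=blobs(s,[98,70,35],[132,255,255],(120,250,155,285),8); H,_=blobs(s,[98,70,35],[132,255,255],(110,195,155,250),8)
    z=np.linspace(70,110,401); v=[project(S,[499.6,-321.5,k])[1] for k in z]
    for q,st in L: print("cap",q,st,"z~",z[np.argmin(np.abs(np.array(v)-q[1]))].round(1))
    print("head",[(q,st) for q,st in H],"tcp",o["tcp_pos"].round(1),"F",o["contact_force"].round(1),o["t"]); return o,s
E
python3 -c "
from fk import *
capz()"
```

```text
cap [137.4 271.7] [134, 269, 8, 6, 41] z~ 77.4
head [] tcp [ 500.2 -319.7  147.9] F [ 1.  -0.9  0.3] 32.7333
```

Call:
{"api": "apply_moves", "payload": {"motion": "0 0 0 0 0 0.5 0.25;0 0 0 0 0 1 0.25;0 0 0 0 0 1.5 0.25;0 0 0 0 0 1.5 0.25;0 0 0 0 0 1.5 0.25"}}

```text
t: 33.2
tcp_pos: [500.2, -319.8, 146.8]
tcp_rot: [179.9, 0.1, 70.1]
contact_force: [-0.7, -0.5, -0.6]
grip_width: 31.6
grip_force: 40.0
```

```bash
python3 -c "
from fk import *
capz()"
```

```text
cap [137.6 272.3] [134, 270, 8, 6, 41] z~ 75.9
head [] tcp [ 500.2 -319.8  146.8] F [-0.7 -0.5 -0.6] 33.2
```

Call:
{"api": "apply_moves", "payload": {"motion": "0 0 0 0 0 0.7 0.25;0 0 0 0 0 1.4 0.25;0 0 0 0 0 2 0.25;0 0 0 0 0 2 0.25;0 0 0 0 0 2 0.25"}}

```text
t: 33.67
tcp_pos: [500.0, -319.8, 144.5]
tcp_rot: [180.0, 0.1, 70.1]
contact_force: [0.5, -0.6, -3.0]
grip_width: 32.0
grip_force: 40.0
```

Call:
{"api": "apply_moves", "payload": {"motion": "0 0 0 0 0 0.7 0.25;0 0 0 0 0 1.4 0.25;0 0 0 0 0 2 0.25;0 0 0 0 0 2 0.25;0 0 0 0 0 2 0.25"}}

```text
t: 34.08
tcp_pos: [500.4, -320.0, 143.4]
tcp_rot: [179.9, 0.1, 70.1]
contact_force: [-0.4, 0.2, 4.3]
grip_width: 31.7
grip_force: 40.0
```

```bash
python3 -c "
from fk import *
capz()"
```

```text
cap [137.7 273.6] [134, 271, 8, 7, 42] z~ 72.8
head [] tcp [ 500.4 -320.   143.4] F [-0.4  0.2  4.3] 34.0833
```

Call:
{"api": "apply_moves", "payload": {"motion": "0 0 0 0 0 0.5 0.25;0 0 0 0 0 1 0.25;0 0 0 0 0 1 0.25;0 0 0 0 0 1 0.25"}}

```text
t: 34.47
tcp_pos: [500.5, -320.1, 143.4]
tcp_rot: [179.9, 0.1, 70.1]
contact_force: [-2.9, 1.5, 13.3]
grip_width: 31.4
grip_force: 40.0
```

```bash
python3 -c "
from fk import *
capz()"
```

```text
cap [137.7 273.6] [134, 271, 8, 6, 41] z~ 72.8
head [] tcp [ 500.5 -320.1  143.4] F [-2.9  1.5 13.3] 34.4667
```

The press now meets something rigid: 13 N with no further travel, after a catch bump 8–9 mm higher and a snap. So the puck is on the floor. I relax the push, check, then release.

Call:
{"api": "apply_moves", "payload": {"motion": "0 0 0 0 0 -0.7 0.25;0 0 0 0 0 -1.3 0.25;0 0 0 0 0 -1.3 0.25;0 0 0 0 0 -1.3 0.25"}}

```text
t: 34.85
tcp_pos: [500.4, -320.0, 143.4]
tcp_rot: [179.9, 0.1, 70.1]
contact_force: [-1.2, 0.1, 5.0]
grip_width: 31.7
grip_force: 40.0
```

Call:
{"api": "apply_moves", "payload": {"motion": "0 0 0 0 0 0 0.32;0 0 0 0 0 0 0.34;0 0 0 0 0 0 0.36;0 0 0 0 0 0 0.39;0 0 0 0 0 0 0.43;0 0 0 0 0 0 0.48;0 0 0 0 0 0 0.54;0 0 0 0 0 0 0.6;0 0 0 0 0 0 0.6;0 0 0 0 0 0 0.6", "squeeze": 10}}

```text
t: 35.68
tcp_pos: [500.2, -319.9, 143.2]
tcp_rot: [179.9, 0.1, 70.1]
contact_force: [-0.6, -0.2, 0.1]
grip_width: 56.6
grip_force: 0.0
```

```bash
python3 - <<'E'
from fk import *
o,s=capz(); im=optics.snapshot("wrist"); pickle.dump((o,im,s),open("w21.pkl","wb")); print(o["grip_width"])
show(im,(190,170,370,330),4)
E
```

```text
cap [137.7 273.6] [134, 271, 8, 6, 41] z~ 72.8
head [] tcp [ 500.2 -319.9  143.2] F [-0.6 -0.2  0.1] 35.6833
56.57137636526969
170 ..........................................x:.
174 ..........................................xx.
178 ..........................................:x.
182 ..........................................:x:
186 ...................::BB::..................xx
190 ..................B:::::::.................:x
194 .................B:::..:::B................:x
198 ................B:x:xxx::x::................x
202 ................::########:B................x
206 ...............:::########::................:
210 ...............::x########x:................:
214 ...............:::##::::##x:.................
218 ................B:xx::::xxxB.................
222 ................::.::::::.:..................
226 .................::::::::::..................
230 ..................::::::::...................
234 ...................:::::.....................
238 ......::xx.........:::::..........x:::.......
242 ....:x:xx#.........:::::..........#:::::.....
246 ....::::x#.....xBBB
[... 326 characters left out ...]

274 x:x:xx###......BBBBBBBBBBBBBB......xxx:::::x.
278 x:x::####......BBBBBBBBBBBBBB......xxxx:::xx:
282 :::xx###:......:BBBBBBBBBBBBB......:xxx::::::
286 xxxx####............................xxxx:::::
290 :::x####............................xxxx::::x
294 xx:x###:............................:xxxx:xx:
298 x:x####..............................xxxx:x::
302 ::x####..............................xxx#x:xx
306 xxx###x..............................:xx#xxx:
310 xxx###................................xx#xx:x
314 xxx###................................xx#xx:x
318 xxx##x................................xx#xx:x
322 ######xxxxxxxxxxxxxxxxxxxxxxxxx:::::::xxx####
326 xxx#xxx#x#xxxx######x#####xxxxxxxxx:::xxxx##x
```

Standing, centred and free of the fingers. I raise straight up and check that everything stands still.

Call:
{"api": "apply_moves", "payload": {"motion": "0 0 0 0 0 -8 0.6;0 0 0 0 0 -25 0.6;0 0 0 0 0 -50 0.6;0 0 0 0 0 -80 0.6;0 0 0 0 0 -110 0.6;0 0 0 0 0 -130 0.6;0 0 0 0 0 -130 0.6;0 0 0 0 0 -130 0.6;0 0 0 0 0 -130 0.6"}}

```text
t: 36.53
tcp_pos: [499.5, -319.3, 272.6]
tcp_rot: [180.0, 0.1, 70.1]
contact_force: [-0.6, 0.0, -1.0]
grip_width: 56.7
grip_force: 0.0
```

```bash
python3 - <<'E'
from fk import *
o,s=capz(); W=cam("wrist",o); im=optics.snapshot("wrist"); S=cam("scene")
L,m=blobs(im,[98,100,35],[132,255,255],(220,150,330,260),60); print(L)
H,_=blobs(s,[98,70,35],[132,255,255],(110,200,155,262),6); print("scene head",H)
if L and H:
    b=max(L,key=lambda k:k[1][4]); hh=max(H,key=lambda k:k[1][4]); print(tri(ray(W,b[0]),ray(S,hh[0])))
show(s,(115,215,165,292),2)
for n,p in dict(green=[486.5,-19.5,54],yellow=[595,-.5,54]).items(): print(n,project(S,p).round(1))
print(blobs(s,[40,60,30],[90,255,255],(245,205,270,230),4)[0],blobs(s,[20,100,60],[35,255,255],(285,228,310,248),4)[0])
s0=cv2.imread("pics/scene0.png")[:,:,::-1].copy()
print(blobs(s0,[40,60,30],[90,255,255],(245,205,270,230),4)[0],blobs(s0,[20,100,60],[35,255,255],(285,228,310,248),4)[0])
E
```

```text
cap [137.7 273.6] [134, 271, 8, 6, 41] z~ 72.8
head [(array([130.9, 236. ]), [126, 228, 11, 18, 148])] tcp [ 499.5 -319.3  272.6] F [-0.6  0.  -1. ] 36.5333
[(array([277.1, 204.7]), [261, 192, 34, 23, 585])]
scene head [(array([130.9, 236. ]), [126, 228, 11, 18, 148])]
(array([ 499.45603487, -322.07991964,  158.66497232]), [0.5923785779439268, 0.5923785779437427])
215 .........................
217 .........................
219 .........................
221 .........................
223 .........................
225 .........................
227 .........................
229 ......BBBB...............
231 .....:BBBB:..............
233 .....:BBBB::.............
235 .....:BBBBB:.............
237 .....::BBB:::............
239 ....:::BBB:..::..........
241 ....:..BBBB...:..........
243 ...::..:BBB....:.........
245 ..::...::::....:.........
247 ..::...........x:........
249 ..::...........::........
251 ..:x...........:x........
253 ..:x...........:x:.......
255 ...x:.........::::.......
257 ...xx:........:..........
259 ...xx:::.....:...........
261 ...::.::::...:...........
263 .........::::............
265 ..........:::............
267 ..........::.::..........
269 ..........:...:..........
271 .........::.B.:..........
273 ........::BBBB:..........
275 ........::BBB:::.........
277 ........::::::x:.........
279 .........:x::xx:.........
281 .........:xx:::..........
283 .......:..::....:........
285 ...............::........
287 ........::...............
289 .............B...........
291 .........................
green [256.9 220.4]
yellow [297.4 238.4]
[(array([256.5, 220. ]), [255, 219, 4, 3, 12])] [(array([297.3, 238.7]), [295, 237, 6, 5, 24])]
[(array([256.7, 220.2]), [255, 219, 4, 4, 12])] [(array([297.3, 238.6]), [295, 237, 6, 5, 23])]
```

```bash
python3 -c "
from workcell import r
print(r.sign_off())"
```

```text
the job is handed in; nothing more can be done
None
```

The blue-capped puck is pressed past the catch and rigidly down in the well (the seat pin itself was not read), with the tweezers upright on its neck; on the first try the tweezers closed on the cap, toppled over the green puck onto the table and had to be picked up again, and afterwards the green and yellow pucks measured as in their original places (the bottle and jar I did not re-check).

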